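Set up the spice rails for lunch service

TASK

Get this counter ready for lunch: lift the lid of the wooden spice chest all the way back until it rests on its stop, and leave it open. Take every spice tin that is in the chest and slide it fully home onto the rail of its own colour, until it clicks and stands against the stop; also lay the blue spoon-rest tile in the wooden holder and press it down until it clicks in and sits level on the holder's floor. Leave the bowls, dish, cup, bottle, jar and tea caddy where they stand.

Things in the scene. Friction and masses are not known exactly. Their poses are not given: they have to be found in the camera images.
- lid (a joint): angle of the chest lid: 0 shut, 1.9 rad resting on its stop, leaning back past upright. The hinge is stiff: the lid (250 g) stays where it is left.
- lid_handle (a point): grip point of the brass knob on the lid: centre of its head, a disc 28 mm in diameter and 16 mm high, 35 mm above the lid's top, on a 12 mm stem. It stands 30 mm behind the lid's front edge and 120 mm in front of the hinge line. Its x axis points from the handle to the hinge when shut, y along the hinge, z out of the lid's top face; the axes turn with the lid.
- lid_hinge (a point): middle of the hinge line, at the far top rim of the chest; y axis along the hinge; when the lid is shut its x axis points away from the handle
- chest: fixed brown wooden chest, outside 150 (x) x 300 (y) x 84 mm high, walls and floor 7 mm; origin at the centre of its underside, x towards the hinge side, z up. The lid is 8 mm thick. The tins stand inside in one row along y, roughly 85 mm apart.
- tin_red: red spice tin, 100-210 g, upright; may be absent. Origin: centre of underside, x along its slot, z up. Grip its red upper part, 52 (x) x 34 (y) mm, 24.5 to 72.5 mm up. Below it a black foot 64 (x) x 45 (y) mm with a T-slot along x, open below and at both ends, 17 mm wide up to 8 mm, then 33 mm wide up to 18.5 mm. Either end may go first.
- rail_red_home (a point): where the tin's origin lies when home on the red rail, on the plate's upper face, 18 mm above the table; x from open end to stop. Aluminium T-rail: stem 12 mm, head 28 mm wide 9.5-16.5 mm above the plate, x -29 to +33 mm from here, pointed nose to x = -43. red stop 26 mm high at x = +33. Sprung roller in the head at x = +18 resists 5-10 N over the last 15 mm, then clicks.
- rail_red_start (a point): on the free front of the red plate (160 x 58 mm), on its upper face and the rail's line, 81 mm before home: a tin set down with its origin here is clear of the rail's nose; same axes. Neighbouring rails are parallel, 79 mm apart.
- tin_yellow: yellow spice tin, 100-210 g, upright; may be absent. Origin: centre of underside, x along its slot, z up. Grip its yellow upper part, 52 (x) x 34 (y) mm, 24.5 to 72.5 mm up. Below it a black foot 64 (x) x 45 (y) mm with a T-slot along x, open below and at both ends, 17 mm wide up to 8 mm, then 33 mm wide up to 18.5 mm. Either end may go first.
- rail_yellow_home (a point): where the tin's origin lies when home on the yellow rail, on the plate's upper face, 18 mm above the table; x from open end to stop. Aluminium T-rail: stem 12 mm, head 28 mm wide 9.5-16.5 mm above the plate, x -29 to +33 mm from here, pointed nose to x = -43. yellow stop 26 mm high at x = +33. Sprung roller in the head at x = +18 resists 5-10 N over the last 15 mm, then clicks.
- rail_yellow_start (a point): on the free front of the yellow plate (160 x 58 mm), on its upper face and the rail's line, 81 mm before home: a tin set down with its origin here is clear of the rail's nose; same axes. Neighbouring rails are parallel, 79 mm apart.
- tin_green: green spice tin, 100-210 g, upright; may be absent. Origin: centre of underside, x along its slot, z up. Grip its green upper part, 52 (x) x 34 (y) mm, 24.5 to 72.5 mm up. Below it a black foot 64 (x) x 45 (y) mm with a T-slot along x, open below and at both ends, 17 mm wide up to 8 mm, then 33 mm wide up to 18.5 mm. Either end may go first.
- rail_green_home (a point): where the tin's origin lies when home on the green rail, on the plate's upper face, 18 mm above the table; x from open end to stop. Aluminium T-rail: stem 12 mm, head 28 mm wide 9.5-16.5 mm above the plate, x -29 to +33 mm from here, pointed nose to x = -43. green stop 26 mm high at x = +33. Sprung roller in the head at x = +18 resists 5-10 N over the last 15 mm, then clicks.
- rail_green_start (a point): on the free front of the green plate (160 x 58 mm), on its upper face and the rail's line, 81 mm before home: a tin set down with its origin here is clear of the rail's nose; same axes. Neighbouring rails are parallel, 79 mm apart.
- tile: loose dark blue ceramic spoon-rest tile, 100 (x) x 60 (y) x 10 mm, white stripe on top, 120 g; origin at the centre of its underside, z up
- holder: fixed dark wooden holder, 120 (x) x 74 (y) mm, origin centre of underside. Floor at 14 mm; x-end walls 36 mm high, 104 mm apart; corner guides 64 mm apart, 26 mm high; middle only 50 mm wide, for fingers at the tile's long sides. Sprung brass bars in the end walls hold a laid-in tile up at 32 mm (underside); about 10 N on its middle clicks it past them onto the floor. Either way round.
- rice_bowl: bystander, leave alone: dark blue ceramic bowl, 124 mm wide, 65 high; origin at the centre of its underside
- soup_bowl: bystander, leave alone: brown wooden bowl, 116 mm wide, 65 high; origin at the centre of its underside
- sauce_dish: bystander, leave alone: small near-black dish, 84 mm wide, 24 high; origin at the centre of its underside
- teacup: bystander, leave alone: terracotta cup, 70 mm wide, 62 high; origin at the centre of its underside
- soy_bottle: bystander, leave alone: amber bottle with red cap, 54 mm wide, 130 high; origin at the centre of its underside
- pickle_jar: bystander, leave alone: glass jar with steel cap, 70 mm wide, 85 high; origin at the centre of its underside
- tea_caddy: bystander, leave alone: copper cylinder, 68 mm wide, 90 high; origin at the centre of its underside
There are look-alikes about, which are no part of the job. Of the things like the holder, leave any that is pink or purple; of the rest the larger one is meant.

How it is judged:
On the way:
1. the chest lid is lifted back onto its stop (value of joint lid above 1.84 rad), for 0.2 s.
At the end, for the whole second after the job is handed in: Lid over 1.84 rad; each tin present on its colour's rail, origin within 4.5 mm of home along and across, 4 mm in height, 0.12 rad upright and aligned, still; tile in the holder, centred within 5 mm, underside 11 to 17 mm above its origin, level within 0.06 rad, aligned within 0.12, still (value of joint lid above 1.84 rad and x of tin_red in the frame of rail_red_home between -0.0045 and 0.0045 m and y of tin_red in the frame of rail_red_home between -0.0045 and 0.0045 m and z of tin_red in the frame of rail_red_home between -0.004 and 0.004 m and angle between each of tin_red, tin_yellow, tin_green's own z axis and vertical below 0.12 rad and angle between the x axis of tin_red and the x axis of rail_red_home, either way round below 0.12 rad and linear speed of each of tin_red, tin_yellow, tin_green, tile below 0.02 m/s and x of tin_yellow in the frame of rail_yellow_home between -0.0045 and 0.0045 m and y of tin_yellow in the frame of rail_yellow_home between -0.0045 and 0.0045 m and z of tin_yellow in the frame of rail_yellow_home between -0.004 and 0.004 m and angle between the x axis of tin_yellow and the x axis of rail_yellow_home, either way round below 0.12 rad and x of tin_green in the frame of rail_green_home between -0.0045 and 0.0045 m and y of tin_green in the frame of rail_green_home between -0.0045 and 0.0045 m and z of tin_green in the frame of rail_green_home between -0.004 and 0.004 m and angle between the x axis of tin_green and the x axis of rail_green_home, either way round below 0.12 rad and x of tile in the frame of holder between -0.005 and 0.005 m and y of tile in the frame of holder between -0.005 and 0.005 m and z of tile in the frame of holder between 0.011 and 0.017 m and angle between tile's own z axis and vertical below 0.06 rad and angle between the x axis of tile and the x axis of holder, either way round below 0.12 rad); the robot touches nothing.
It fails at once if a bystander is knocked aside (more than 3 cm) (distance of any of rice_bowl, soup_bowl, sauce_dish, teacup, soy_bottle, pickle_jar, tea_caddy from where it was at the start of the episode above 0.03 m).
It fails at once if a bystander is tipped over (angle between any of rice_bowl, soup_bowl, sauce_dish, teacup, soy_bottle, pickle_jar, tea_caddy's own z axis and vertical above 0.5 rad).
Of tin_red, tin_yellow, tin_green only 2 to 3 are there at a start; the rules pass over those that are not, and their reading is None.
At some moment in a run one of tile may be knocked a few centimetres aside while the robot is not near it.
Once in a run the grip may slacken for a moment while it holds something.
It also fails if it takes over 210 s, if anything falls off the work surface, if the arm or the gripper's body presses on something with over 40 N, if the wrist force passes 120 N, or if a joint passes its speed limit or range.

ROBOT

A 6-joint arm with a two-finger parallel gripper is mounted at the origin on the work surface. World frame = base frame: x ahead of the robot, y to its left, z up, the work surface at z = 0. Lengths are in m, angles in rad, forces in N, time in s.
With the tool pointing down it reaches from about 0.3 to 0.775 m from the base axis. Payload 14.6 kg.
Tool frame: the origin (TCP) lies on the centre line of the jaws, within the pads' length; the fingertips stand 19 mm ahead of it and the grasp point (between the pads) is the TCP (arm.tips_ahead is the distance from the TCP to the fingertips, in m); z points along the fingers, y is the direction in which the jaws open and shut (so a half turn about z gives the same grasp; the last joint's range is limited). The gripper opens to 85 mm and grips with 20 to 120 N. Pads are 22 mm wide; open, the fingers measure 114 mm over their backs; the gripper's body (76 mm by 85 mm) begins 54 mm behind the grasp point. The pads swing forward as they close: fully open they stand 13 mm farther back than shut.
Start: joints at [1.2, 0.3, 1.521, -0, 1.321, -0.067], TCP at [0.165, 0.525, 0.25] pointing down, gripper open.
Joint ranges: [-3.03, 3.03], [-0.79, 2.21], [0.23, 2.52], [-1.04, 4.18], [0, 3.07], [-2.55, 2.55]. Speed limits (rad/s): [2.22, 2.22, 2.57, 3.14, 3.14, 3.14].

INTERFACE

Orientations are given as a unit quaternion [x, y, z, w].
In Python, from rig import arm gives the robot as it stands. The module is installed in compiled form; this text tells all that it offers.
- The arm moves only by the tool drive_tool, never from a script. Its argument "rows" is a list of rows, each an object with "travel": the shift along the tool's x, y, z in cm, a list of three; "delta_rot": the turn, a rotation vector about the tool's x, y, z in degrees, a list of three. In form: [{"travel": [tx, ty, tz], "delta_rot": [wx, wy, wz]}, ...]. A call has 1 to 5 rows; each row is the pose to reach, as a shift and turn from the pose commanded when the call began, along the tool's axes at that moment; what a row does not reach only later rows make up. A row lasts 1/12 s, in which the tool goes at most 41.7 mm and 7.16 degrees, less where a joint would pass 70% of its speed; a pose out of reach is approached as far as the arm can. A call with a gripper value outside its range is refused whole. "hand" is the opening in per cent of the stroke, from 0 (shut) to 100 (fully open), set as the call begins (left out, the last holds). The fingers move at their own pace and stop on an object; "force" is the grip in N (left out, the last holds). Time passes only in rows, so rows that repeat a pose let the fingers close. It gives the time, the measured TCP pose, the force and the opening at its end, in the units of the state.
- arm.read_state(): the state, without advancing time (a new reading comes with each control period).
- arm.camera(name): name is "side" or "top" or "wrist"; returns a dict with "color" (400x640x3 uint8, red, green, blue), "z_map" (400x640 float32, m along the optical axis (not along the pixel's ray), 0 where there is no reading), "vfov" (degrees; the focal length in pixels is half the picture's height over the tangent of half this angle, whatever the lens; pixels are square), "cx", "cy" (the principal point, pixels), "rvec" (rotation vector, rad) and "tvec" (3), from world to camera coordinates, as OpenCV has them; the wrist camera has in their place "mount" (4x4, takes a point from camera to tool coordinates, whose origin is the TCP and whose axes are the flange's). Camera axes: x right, y down, z forward; pixel columns grow to the right and rows downward; lengths in m; the calibration is good to about 2 mm. The wrist camera is an equidistant fisheye: a pixel r from the principal point sees the ray r / f radians off the axis. A picture is of the moment at which its call begins: read the wrist's pose just before it.
- arm.hand_in(): hands the job in, once; it reports no verdict.
Trained networks look in a picture, given as the dict that the camera call returned (one of the last four; its "shot" number tells which), for a name from the list of things; names that differ only in an ending like _2 or _b are one class to them, and where a whole thing is asked for, a point or a joint stands for the part that bears it (a point fixed in the world has none). Each returns a list of dicts, best first, with "score" (0 to 1); they miss things now and then, are a little off and sometimes report something else, mostly with a low value. They report only what shows in the picture. A call takes as long as a camera call. They do not tell look-alikes from the thing itself.
- arm.boxes_of(picture, name): "rect" ([left, top, width, height] in pixels, round what is visible of it).
- arm.place_of(picture, name): "point" ([row, column] in pixels: a listed point, or the origin of a listed thing).
The state is a dict: "time": time; "joints": joint angles; "dq": joint speeds; "joint_efforts": joint torques, N m; "ee_pos": TCP position; "tool_rot": TCP orientation; "force": force on the tool from outside, world axes, zero at the start; "moment": the same for the moment, N m; "grip_width": finger opening in m.
Only numpy, scipy, OpenCV 4.12 (cv2) and the standard library are available. Lean on these libraries where they do the work, as an engineer would, in place of code of your own. Each camera call takes 0.05 s, during which the arm holds its last target.

## Working session

There is one attempt and no reset: what is moved stays moved. The work goes in short steps, Python scripts to look and compute and a tool call to move; the robot and the scene stay as the last step left them, time stands still between calls to the robot, and variables do not carry over. Pictures are saved under pics/ and viewed, and the job is handed in when it is done.

Besides the shell and the picture viewer there is one more tool, called after "Call:" by a JSON object that holds its "method" and its "body". drive_tool: Moves the arm, as the interface text tells. Its arguments: {"type":"object","properties":{"rows":{"type":"array","items":{"type":"object","properties":{"travel":{"type":"array","items":{"type":"number"}},"delta_rot":{"type":"array","items":{"type":"number"}}}}},"hand":{"type":"number"},"force":{"type":"number"}},"required":["rows"]}

```bash
ls; mkdir -p pics; cat > h.py <<'E'
import numpy as np, cv2
from scipy.spatial.transform import Rotation as R
from rig import arm
def save(p,name,crop=None,scale=1):
    im=p["color"]
    if crop: l,t,w,h=crop; im=im[t:t+h,l:l+w]
    if scale!=1: im=cv2.resize(im,None,fx=scale,fy=scale,interpolation=cv2.INTER_CUBIC)
    cv2.imwrite("pics/"+name,cv2.cvtColor(im,cv2.COLOR_RGB2BGR))
def foc(p): return p["color"].shape[0]/2/np.tan(np.radians(p["vfov"])/2)
def world(p,row,col,z=None,zw=None):
    """fixed camera pixel-> world, by depth z or by plane height zw"""
    f=foc(p); Rm=cv2.Rodrigues(np.array(p["rvec"],float))[0]; t=np.array(p["tvec"],float).ravel()
    ray=np.stack([(np.asarray(col,float)-p["cx"])/f,(np.asarray(row,float)-p["cy"])/f,np.ones_like(np.asarray(col,float))],-1)
    c=-Rm.T@t; d=ray@Rm
    if zw is not None: s=(zw-c[2])/d[...,2]
    else: s=np.asarray(z,float)
    return c+d*s[...,None]
def cloud(p):
    r,c=np.mgrid[0:400,0:640]
    return world(p,r,c,z=p["z_map"])
def wcloud(p,st,row=None,col=None,zm=None):
    f=foc(p)
    if row is None: row,col=np.mgrid[0:400,0:640]; zm=p["z_map"]
    x=col-p["cx"]; y=row-p["cy"]; r=np.hypot(x,y)+1e-9; th=r/f
    k=np.tan(th)/r
    P=np.stack([x*k*zm,y*k*zm,zm,np.ones_like(zm)],-1)
    M=np.array(p["mount"]); T=np.eye(4); T[:3,:3]=R.from_quat(st["tool_rot"]).as_matrix(); T[:3,3]=st["ee_pos"]
    return (P@(T@M).T)[...,:3]
def rel(target,quat=None,st=None):
    """shift in tool axes, cm, from current measured pose"""
    st=st or arm.read_state()
    Rm=R.from_quat(st["tool_rot"])
    d=Rm.inv().apply(np.array(target)-st["ee_pos"])*100
    return d
E
python3 - <<'E'
from h import *
s=arm.read_state(); print(s)
for n in ("side","top","wrist"):
    p=arm.camera(n); save(p,n+"0.png"); print(n,p["vfov"],p["cx"],p["cy"],p.get("rvec"),p.get("tvec"),p.get("mount"))
E
```

```text
pics
{'time': 0.0, 'joints': array([ 1.20039524e+00,  3.00501339e-01,  1.52159307e+00,  4.61408013e-05,
        1.32069399e+00, -6.66131594e-02]), 'dq': array([-0.00015914,  0.00191066,  0.00244504,  0.00132015,  0.00207866,
       -0.00284147]), 'joint_efforts': array([-1.76273159e-03, -5.43494868e+01, -3.61800599e+01, -1.16913443e-04,
        3.96402073e-03,  1.67479999e-05]), 'ee_pos': array([0.16444806, 0.52461669, 0.24969964]), 'tool_rot': array([ 1.51316192e-01,  9.88485231e-01, -5.78810470e-04, -1.51419818e-04]), 'force': array([-0.37589926, -0.11150355,  0.21217906]), 'moment': array([-0.015066  ,  0.00502815, -0.03912819]), 'grip_width': 0.08544000850143556}
side 50.094512957618896 318.42929109362564 195.40790039603021 [ 2.1989861  -0.39298633  0.18118993] [-0.43942704  0.14498079  1.30962573] None
top 57.13660123003254 320.36456089049835 209.78039574197402 [ 2.17259656 -2.18546373  0.13133782] [-0.07791631  0.48274184  1.03449977] None
wrist 65.70646984690485 317.8827898927084 206.07516213566774 None None [[-1.51088358e-03 -9.53893629e-01 -3.00141069e-01  7.70571543e-02]
 [ 9.99998431e-01 -1.71878102e-03  4.28641963e-04 -4.29676217e-04]
 [-9.24755611e-04 -3.00139950e-01  9.53894729e-01 -1.24440707e-01]
 [ 0.00000000e+00  0.00000000e+00  0.00000000e+00  1.00000000e+00]]
```

View pics/side0.png

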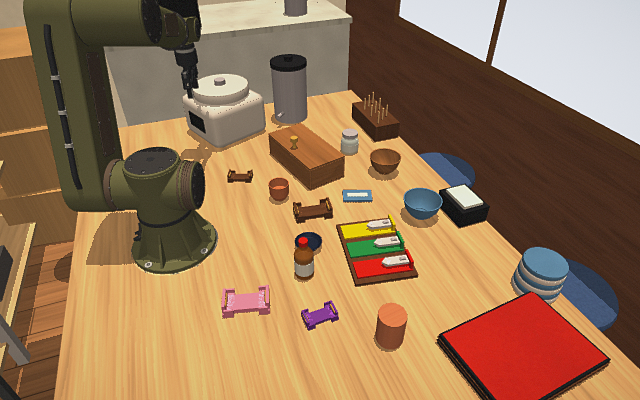

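View pics/top0.png

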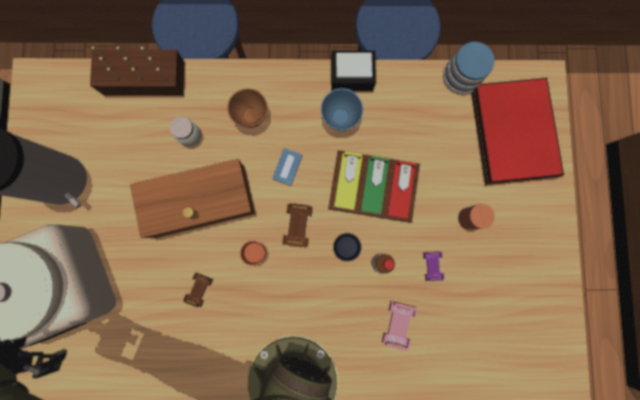

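View pics/wrist0.png

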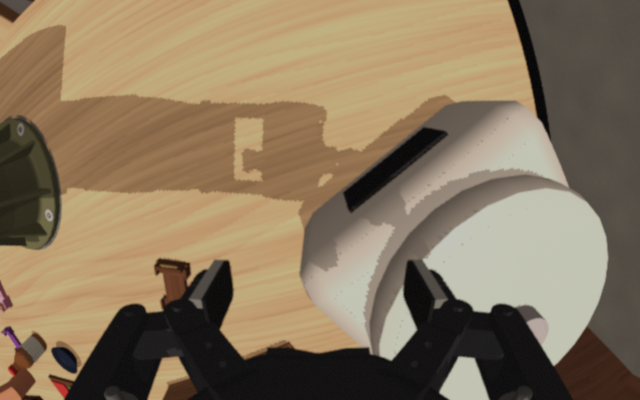

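The top view shows four holder-like things: pink at (400,325), purple at (433,265), small brown at (198,290) and large brown at (297,225). The large brown one fits the description, because it isn't pink or purple and is bigger than the other brown one. The chest is at (190,198) with its knob at (188,212). The rails (yellow, green, red) are around (375,183) and the tile is at (288,167). I'll confirm with a crop and measure.

```bash
cat > m.py <<'E'
from h import *
p=arm.camera("top"); 
save(p,"top_crop.png",(120,90,320,230),2.5)
C=cloud(p)
def at(n):
    for k in arm.place_of(p,n)[:3]:
        r,c=k["point"]; ri,ci=int(round(r)),int(round(c))
        print(n,round(k["score"],2),np.round([r,c],1),"depthpt",np.round(C[ri,ci],3))
for n in ["lid_handle","lid_hinge","chest","tile","holder","rail_red_home","rail_yellow_home","rail_green_home","rail_red_start","rail_yellow_start","rail_green_start","rice_bowl","soup_bowl","sauce_dish","teacup","soy_bottle","pickle_jar","tea_caddy"]: at(n)
np.save("C0.npy",C); np.save("rgb0.npy",p["color"])
E
python3 m.py
```

```text
lid_handle 0.85 [208.6 188. ] depthpt [0.475 0.261 0.136]
lid_handle 0.26 [262.6 379.9] depthpt [ 0.332 -0.237  0.096]
lid_hinge 0.67 [172.5 184.8] depthpt [0.579 0.285 0.096]
lid_hinge 0.54 [171.3 376.6] depthpt [ 0.593 -0.245  0.038]
lid_hinge 0.52 [200.1 199.5] depthpt [0.503 0.244 0.094]
chest 0.85 [199.5 199.7] depthpt [0.503 0.244 0.094]
tile 0.73 [166.2 290.1] depthpt [0.614 0.008 0.011]
tile 0.34 [206.4 398.6] depthpt [ 0.493 -0.312  0.013]
holder 0.88 [265.1 430.1] depthpt [ 0.321 -0.398  0.011]
holder 0.72 [224.9 296.8] depthpt [ 0.44  -0.013  0.01 ]
holder 0.66 [290.2 197.9] depthpt [0.256 0.268 0.011]
rail_red_home 0.61 [178.6 402.7] depthpt [ 0.57  -0.321  0.034]
rail_yellow_home 0.8 [166.9 352.6] depthpt [ 0.605 -0.176  0.037]
rail_green_home 0.65 [169.3 378.2] depthpt [ 0.599 -0.249  0.035]
rail_green_home 0.53 [262.  382.2] depthpt [ 0.335 -0.242  0.101]
rail_red_start 0.72 [202.8 396.7] depthpt [ 0.502 -0.305  0.016]
rail_red_start 0.58 [117.2 337.9] depthpt [ 0.766 -0.136  0.004]
rail_yellow_start 0.65 [196.3 349.1] depthpt [ 0.523 -0.165  0.02 ]
rail_yellow_start 0.35 [177.9 399.9] depthpt [ 0.573 -0.313  0.032]
rail_green_start 0.76 [197.3 371.8] depthpt [ 0.519 -0.231  0.022]
rice_bowl 0.58 [116.3 340.4] depthpt [ 0.769 -0.143  0.003]
soup_bowl 0.67 [114.4 250.5] depthpt [0.776 0.129 0.003]
sauce_dish 0.63 [245.8 349.2] depthpt [ 0.378 -0.163  0.013]
teacup 0.58 [253.8 255.8] depthpt [0.357 0.103 0.024]
soy_bottle 0.88 [260.2 377.5] depthpt [ 0.34  -0.234  0.086]
pickle_jar 0.6 [137.1 192.1] depthpt [0.687 0.281 0.06 ]
tea_caddy 0.65 [217.2 468.1] depthpt [ 0.455 -0.488  0.075]
tea_caddy 0.47 [206.9 397.5] depthpt [ 0.49  -0.308  0.015]
```

View pics/top_crop.png

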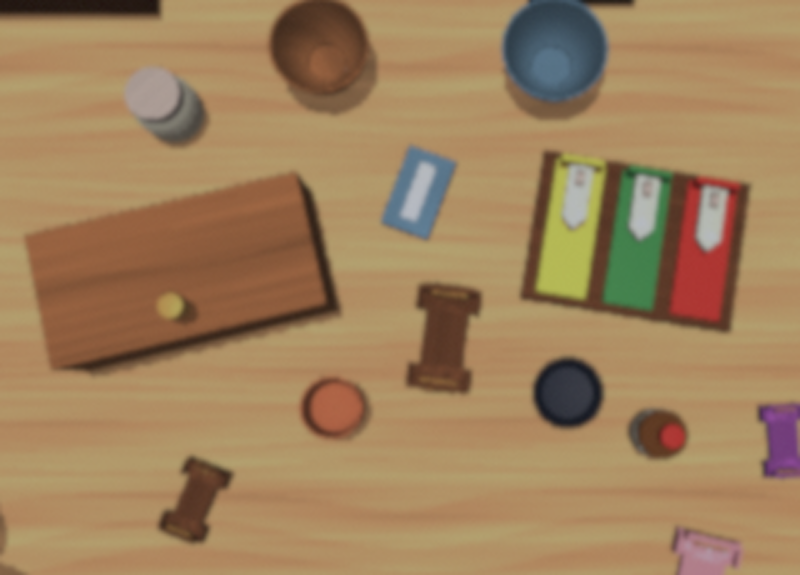

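The crop confirms the large brown holder at crop (443,340); the small brown, pink and purple ones are left alone. Now the precise geometry.

```bash
cat > geo.py <<'E'
from h import *
C=np.load("C0.npy"); I=np.load("rgb0.npy").astype(int); hsv=cv2.cvtColor(I.astype(np.uint8),cv2.COLOR_RGB2HSV)
def rect(m,zplane=None,name=""):
    m=m.astype(np.uint8); n,l,s,ct=cv2.connectedComponentsWithStats(m); 
    k=1+np.argmax(s[1:,4]); m=l==k
    P=C[m]; (c,sz,a)=cv2.minAreaRect((P[:,:2]*1000).astype(np.float32))
    box=cv2.boxPoints((c,sz,a))
    e=box[1]-box[0]; f=box[2]-box[1]; L=e if np.hypot(*e)>np.hypot(*f) else f
    print(name,"n",m.sum(),"c",np.round(c,1),"size",np.round(sz,1),"long-axis yaw deg",round(np.degrees(np.arctan2(L[1],L[0])),2),"z",np.round(np.median(P[:,2]),4),"mean",np.round(P[:,:2].mean(0)*1000,1))
X,Y,Z=C[...,0],C[...,1],C[...,2]
roi=lambda x0,x1,y0,y1:(X>x0)&(X<x1)&(Y>y0)&(Y<y1)
rect(roi(.35,.68,.05,.5)&(Z>.08)&(Z<.106),name="lid")
rect(roi(.35,.68,.05,.5)&(Z>.118),name="knob")
H,S,V=hsv[...,0],hsv[...,1],hsv[...,2]
r=roi(.45,.7,-.4,-.1)
rect(r&(H>22)&(H<35)&(S>120)&(V>100),name="yel")
rect(r&(H>50)&(H<75)&(S>90),name="grn")
rect(r&((H<6)|(H>174))&(S>150)&(V>90),name="red")
rect(r&(Z>.008),name="rack")
w=r&(S<70)&(V>120)
n,l,s,ct=cv2.connectedComponentsWithStats(w.astype(np.uint8))
for k in range(1,n):
    if s[k,4]>40: rect(l==k,name="metal")
rect(roi(.55,.68,-.06,.08)&(H>95)&(H<120)&(S>60),name="tile")
rect(roi(.36,.52,-.08,.06)&(Z>.008),name="holder")
rect(roi(.36,.52,-.08,.06)&(V<110)&(S>80),name="holder c")
E
python3 geo.py
```

```text
lid n 6122 c [512.  272.5] size [150.5 300.6] long-axis yaw deg -76.5 z 0.092 mean [511.5 272.1]
knob n 103 c [467.7 261.2] size [25.4 26.7] long-axis yaw deg -44.37 z 0.1346 mean [467.7 260. ]
yel n 898 c [ 572.2 -163.8] size [ 63.2 171.9] long-axis yaw deg -9.61 z 0.0174 mean [ 556.4 -160.4]
grn n 763 c [ 553.9 -239.9] size [ 57.8 157.2] long-axis yaw deg -9.41 z 0.0176 mean [ 540.2 -236.8]
red n 870 c [ 539.8 -318.8] size [ 64.6 161.2] long-axis yaw deg -10.11 z 0.0173 mean [ 527.3 -314.5]
rack n 4989 c [ 555.  -240.7] size [250. 180.] long-axis yaw deg 80.32 z 0.0168 mean [ 553.  -238.6]
metal n 243 c [ 603.4 -169.7] size [30.2 72.5] long-axis yaw deg -9.0 z 0.0341 mean [ 604.7 -168.6]
metal n 280 c [ 589.2 -248.8] size [33.8 75.1] long-axis yaw deg -9.15 z 0.0337 mean [ 591.1 -246.7]
metal n 239 c [ 576.7 -324. ] size [28.6 74.3] long-axis yaw deg -9.33 z 0.0341 mean [ 577.6 -323.8]
tile n 354 c [612.8  16.6] size [53.3 93.2] long-axis yaw deg -19.93 z 0.0095 mean [611.6  16.5]
holder n 913 c [439.9 -19. ] size [ 90.4 123.2] long-axis yaw deg -4.3 z 0.0144 mean [440.5 -14. ]
holder c n 740 c [437.7 -23. ] size [ 88.7 116.6] long-axis yaw deg -7.58 z 0.0139 mean [440.8 -14. ]
```

```bash
cat >> h.py <<'E'
def RT(yaw,tilt=0,flip=False):
    """yaw deg: dir of tool approach/forward (x of part); tilt deg: forward lean of tool z from down; jaw y at yaw+90 (or flipped)"""
    a=np.radians(yaw); t=np.radians(tilt)
    f=np.array([np.cos(a),np.sin(a),0]); y=np.array([-np.sin(a),np.cos(a),0])
    z=np.sin(t)*f-np.cos(t)*np.array([0,0,1])
    if flip: y=-y
    return R.from_matrix(np.stack([np.cross(y,z),y,z],1))
def go(pos,Rt,base=None):
    s=arm.read_state()
    if base is None: p0=np.array(s["ee_pos"]); R0=R.from_quat(s["tool_rot"])
    else: p0,R0=base
    tr=R0.inv().apply(np.array(pos)-p0)*100; rv=(R0.inv()*Rt).as_rotvec(degrees=True)
    print("travel",np.round(tr,2).tolist(),"rot",np.round(rv,1).tolist(),"n>=",round(max(np.linalg.norm(tr)/4.17,np.linalg.norm(rv)/7.16),1))
HINGE=np.array([.5849,.2900,.084]); CY=13.5
def knob(th):
    a=np.radians(CY); f=np.array([np.cos(a),np.sin(a),0]); u=np.array([0,0,1.])
    x=-.120*np.cos(th)+.043*np.sin(th); z=.120*np.sin(th)+.043*np.cos(th)
    return HINGE+x*f+z*u
E
python3 - <<'E'
from h import *
Rt=RT(CY,45); print(knob(0))
z=Rt.as_matrix()[:,2]
go([.35,.30,.27],RT(CY,0))
go(knob(0)-.09*z,Rt)
E
```

```text
[0.46821561 0.26198656 0.127     ]
travel [-24.42, -15.9, -1.97] rot [-0.0, -0.0, -30.9] n>= 7.0
travel [-31.38, -19.26, 5.96] rot [-12.1, -43.9, -29.3] n>= 8.9
```

Call:
{"method": "drive_tool", "body": {"rows": [{"travel": [-4, -2.5, -2], "delta_rot": [0, 0, -5]}, {"travel": [-8, -5, -2], "delta_rot": [0, 0, -12]}, {"travel": [-12, -8, -2], "delta_rot": [0, 0, -18]}, {"travel": [-16, -10.5, -2], "delta_rot": [0, 0, -24]}, {"travel": [-20, -13, -2], "delta_rot": [0, 0, -31]}], "hand": 70}}

```text
time: 1.52
ee_pos: [0.2887, 0.3736, 0.2705]
tool_rot: [-0.112, 0.994, 0.0, 0.0]
force: [0.2, 0.2, -0.3]
grip_width: 0.0599
```

```bash
python3 - <<'E'
from h import *
Rt=RT(CY,45); z=Rt.as_matrix()[:,2]
print(arm.read_state()["ee_pos"])
go(knob(0)-.09*z,Rt)
E
```

```text
[0.28870008 0.37363145 0.27046041]
travel [-8.65, -14.95, 7.98] rot [-0.2, -45.0, -0.6] n>= 6.3
```

Call:
{"method": "drive_tool", "body": {"rows": [{"travel": [-2, -3, 1], "delta_rot": [0, -7, 0]}, {"travel": [-4, -6, 2], "delta_rot": [0, -14, 0]}, {"travel": [-6, -9, 4], "delta_rot": [0, -21, 0]}, {"travel": [-7, -12, 6], "delta_rot": [0, -28, 0]}, {"travel": [-8.6, -15, 8], "delta_rot": [0, -35, 0]}]}}

```text
time: 1.93
ee_pos: [0.4019, 0.2499, 0.1927]
tool_rot: [-0.104, 0.95, 0.032, 0.293]
force: [1.2, 0.3, -1.0]
grip_width: 0.0595
```

```bash
python3 - <<'E'
from h import *
Rt=RT(CY,45); z=Rt.as_matrix()[:,2]
print(arm.read_state()["ee_pos"])
go(knob(0)-.05*z,Rt)
E
```

```text
[0.40194714 0.24989556 0.19272063]
travel [-0.93, -0.32, 4.31] rot [-0.6, -10.7, -0.7] n>= 1.5
```

Call:
{"method": "drive_tool", "body": {"rows": [{"travel": [-0.9, -0.3, 2], "delta_rot": [0, -6, 0]}, {"travel": [-0.9, -0.3, 4.3], "delta_rot": [0, -10, 0]}, {"travel": [-0.9, -0.3, 4.3], "delta_rot": [0, -10, 0]}]}}

```text
time: 2.18
ee_pos: [0.4328, 0.2524, 0.1672]
tool_rot: [-0.099, 0.924, 0.037, 0.368]
force: [0.6, -0.1, -0.1]
grip_width: 0.0599
```

```bash
python3 - <<'E'
from h import *
Rt=RT(CY,45)
p=arm.camera("wrist"); save(p,"w1.png")
p=arm.camera("side"); save(p,"s1.png",(180,60,240,180),3)
go(knob(0),Rt)
E
```

```text
travel [-0.05, 0.23, 5.4] rot [-1.3, -1.8, -0.8] n>= 1.3
```

View pics/w1.png

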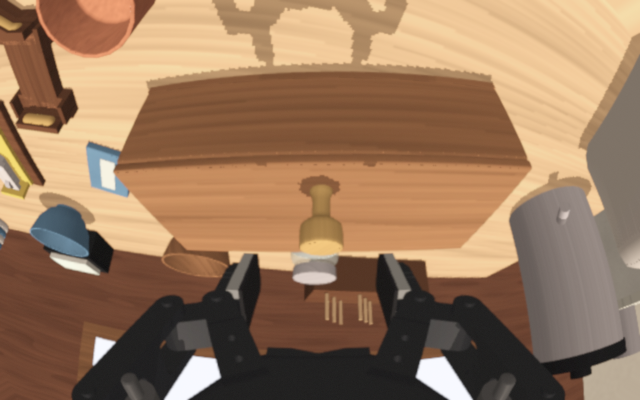

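View pics/s1.png

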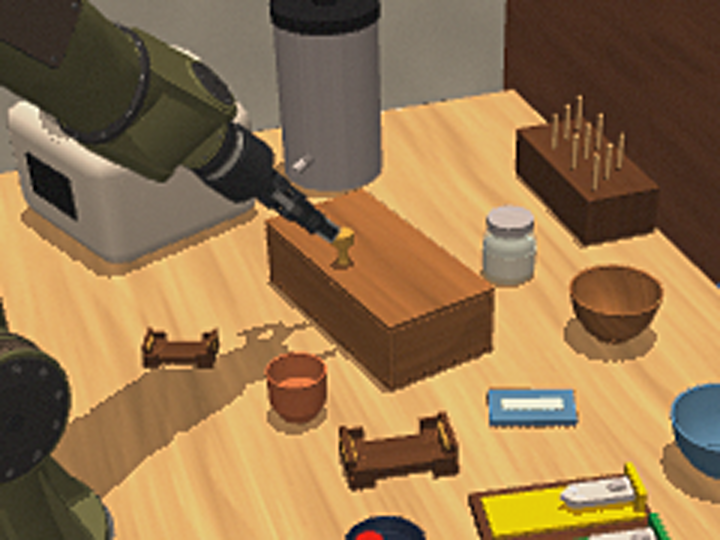

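The knob is centred between the open jaws in the wrist view, at about (321,230). Advancing and closing.

Call:
{"method": "drive_tool", "body": {"rows": [{"travel": [0, 0.2, 3], "delta_rot": [-1, -1.5, -0.5]}, {"travel": [0, 0.2, 5.2], "delta_rot": [-1, -1.5, -0.5]}, {"travel": [0, 0.2, 5.2], "delta_rot": [-1, -1.5, -0.5]}]}}

```text
time: 2.53
ee_pos: [0.4732, 0.2602, 0.145]
tool_rot: [-0.107, 0.924, 0.046, 0.365]
force: [0.1, -0.2, -0.5]
grip_width: 0.0597
```

Call:
{"method": "drive_tool", "body": {"rows": [{"travel": [0, 0, 0], "delta_rot": [0, 0, 0]}, {"travel": [0, 0, 0], "delta_rot": [0, 0, 0]}, {"travel": [0, 0, 0], "delta_rot": [0, 0, 0]}, {"travel": [0, 0, 0], "delta_rot": [0, 0, 0]}], "hand": 0, "force": 50}}

```text
time: 2.87
ee_pos: [0.4705, 0.2617, 0.1466]
tool_rot: [-0.109, 0.923, 0.048, 0.366]
force: [-11.4, 10.1, 4.3]
grip_width: 0.0237
```

```bash
cat > lidrows.py <<'E'
import sys
from h import *
# relative rows: rotate from current lid angle a by steps; tool held rigid to lid
s=arm.read_state(); p0=s["ee_pos"]; R0=R.from_quat(s["tool_rot"])
ax=np.array([-np.sin(np.radians(CY)),np.cos(np.radians(CY)),0])
tot=float(sys.argv[1]); n=int(sys.argv[2]); frac=float(sys.argv[3]) if len(sys.argv)>3 else 1
for i in range(1,n+1):
    Q=R.from_rotvec(ax*np.radians(tot*i/n)); p=HINGE+Q.apply(p0-HINGE)
    Q2=R.from_rotvec(ax*np.radians(frac*tot*i/n))
    go(p,Q2*R0,(p0,R0))
E
python3 lidrows.py 20 5; python3 lidrows.py 30 5
```

```text
travel [-0.89, 0.01, -0.27] rot [0.0, 4.0, 0.0] n>= 0.6
travel [-1.8, 0.01, -0.47] rot [0.0, 8.0, 0.1] n>= 1.1
travel [-2.72, 0.02, -0.61] rot [0.1, 12.0, 0.1] n>= 1.7
travel [-3.65, 0.02, -0.69] rot [0.1, 16.0, 0.1] n>= 2.2
travel [-4.58, 0.03, -0.7] rot [0.1, 20.0, 0.2] n>= 2.8
travel [-1.34, 0.01, -0.38] rot [0.0, 6.0, 0.1] n>= 0.8
travel [-2.72, 0.02, -0.61] rot [0.1, 12.0, 0.1] n>= 1.7
travel [-4.11, 0.02, -0.7] rot [0.1, 18.0, 0.2] n>= 2.5
travel [-5.51, 0.03, -0.65] rot [0.1, 24.0, 0.2] n>= 3.4
travel [-6.89, 0.03, -0.44] rot [0.1, 30.0, 0.3] n>= 4.2
```

```bash
python3 - <<'E'
from h import *
s=arm.read_state(); print(s["joints"].round(3), s["force"],s["grip_width"],s["ee_pos"])
go(knob(0),RT(CY,45))
p=arm.camera("wrist"); save(p,"w2.png")
p=arm.camera("side"); save(p,"s2.png",(260,110,80,60),8)
E
```

```text
[ 0.516  0.191  2.103 -1.037  0.213 -0.333] [-11.38312485  10.05824712   4.29783143] 0.02366057404714304 [0.47053856 0.26171537 0.14658863]
travel [1.5, 0.06, 1.27] rot [0.5, -1.7, -0.3] n>= 0.5
```

View pics/w2.png

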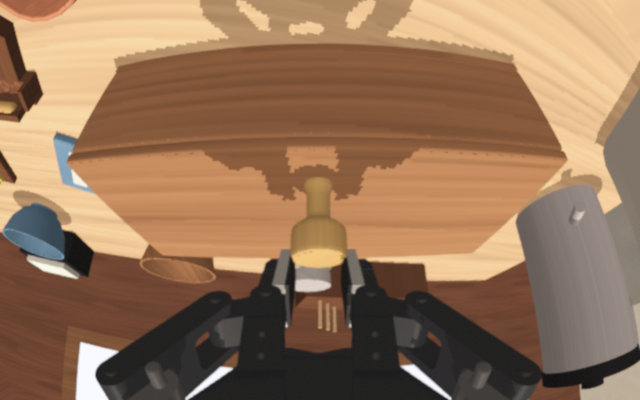

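View pics/s2.png

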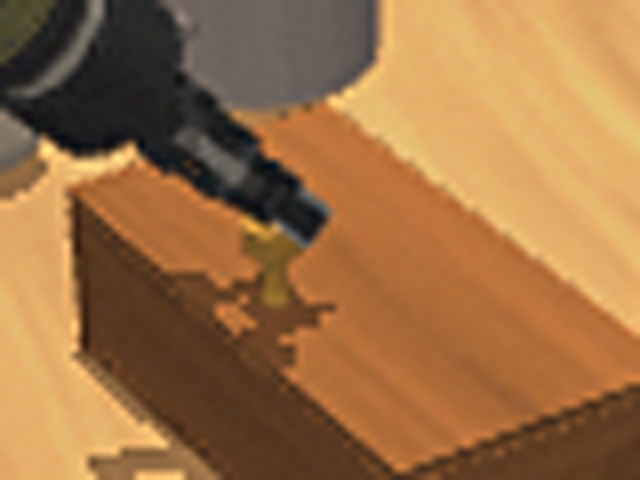

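Joint 4 is at its limit (-1.037 of -1.04): 45° of forward lean is too much, so the grip is high and off-centre. I'll back out and regrip with less lean.

Call:
{"method": "drive_tool", "body": {"rows": [{"travel": [0, 0, 0], "delta_rot": [0, 0, 0]}, {"travel": [0, 0, 0], "delta_rot": [0, 0, 0]}, {"travel": [0, 0, -2], "delta_rot": [0, 2, 0]}, {"travel": [0, 0, -4], "delta_rot": [0, 6, 0]}, {"travel": [0, 0, -6], "delta_rot": [0, 10, 0]}], "hand": 70}}

```text
time: 3.38
ee_pos: [0.4444, 0.2489, 0.1776]
tool_rot: [-0.105, 0.944, 0.031, 0.312]
force: [0.6, -0.6, -0.6]
grip_width: 0.0597
```

```bash
python3 - <<'E'
from h import *
Rt=RT(CY,18); z=Rt.as_matrix()[:,2]
s=arm.read_state();print(s["ee_pos"],s["joints"].round(2),s["force"].round(1))
go(knob(0)-.05*z,Rt)
E
```

```text
[0.44436624 0.24891214 0.17763258] [ 0.52  0.08  2.09 -0.48  0.4  -0.88] [ 0.6 -0.6 -0.6]
travel [-0.68, 0.73, 0.88] rot [-0.8, 18.5, -0.6] n>= 2.6
```

Call:
{"method": "drive_tool", "body": {"rows": [{"travel": [-0.3, 0.4, 0], "delta_rot": [0, 7, 0]}, {"travel": [-0.6, 0.7, 0.5], "delta_rot": [-0.8, 14, -0.6]}, {"travel": [-0.7, 0.7, 0.9], "delta_rot": [-0.8, 18.5, -0.6]}, {"travel": [-0.7, 0.7, 0.9], "delta_rot": [-0.8, 18.5, -0.6]}, {"travel": [-0.7, 0.7, 0.9], "delta_rot": [-0.8, 18.5, -0.6]}]}}

```text
time: 3.8
ee_pos: [0.4551, 0.258, 0.1749]
tool_rot: [-0.115, 0.981, 0.018, 0.158]
force: [-0.2, 0.1, -0.5]
grip_width: 0.0596
```

```bash
python3 - <<'E'
from h import *
Rt=RT(CY,18)
s=arm.read_state();print(s["ee_pos"],s["joints"].round(2),s["force"].round(1))
go(knob(0),Rt)
E
```

```text
[0.45509401 0.25798957 0.17491496] [ 0.48  0.19  1.88 -0.11  0.77 -1.26] [-0.2  0.1 -0.5]
travel [0.21, 0.09, 4.98] rot [-0.1, 0.3, -0.1] n>= 1.2
```

Call:
{"method": "drive_tool", "body": {"rows": [{"travel": [0.2, 0.1, 2.5], "delta_rot": [0, 0, 0]}, {"travel": [0.2, 0.1, 5.0], "delta_rot": [0, 0, 0]}, {"travel": [0.2, 0.1, 5.0], "delta_rot": [0, 0, 0]}, {"travel": [0.2, 0.1, 5.0], "delta_rot": [0, 0, 0]}]}}

```text
time: 4.13
ee_pos: [0.4671, 0.2619, 0.1263]
tool_rot: [-0.115, 0.981, 0.018, 0.157]
force: [0.5, -0.6, 0.8]
grip_width: 0.0596
```

Call:
{"method": "drive_tool", "body": {"rows": [{"travel": [0, 0, 0], "delta_rot": [0, 0, 0]}, {"travel": [0, 0, 0], "delta_rot": [0, 0, 0]}, {"travel": [0, 0, 0], "delta_rot": [0, 0, 0]}, {"travel": [0, 0, 0], "delta_rot": [0, 0, 0]}], "hand": 0, "force": 50}}

```text
time: 4.47
ee_pos: [0.4684, 0.2617, 0.1285]
tool_rot: [-0.115, 0.98, 0.018, 0.158]
force: [-6.0, -10.9, 10.6]
grip_width: 0.026
```

```bash
python3 lidrows.py 25 5; python3 lidrows.py 30 5
```

```text
travel [-0.74, -0.0, -0.84] rot [0.0, 5.0, -0.0] n>= 0.7
travel [-1.54, -0.0, -1.61] rot [0.0, 10.0, -0.0] n>= 1.4
travel [-2.41, -0.0, -2.31] rot [0.0, 15.0, -0.0] n>= 2.1
travel [-3.34, -0.0, -2.93] rot [0.0, 20.0, -0.0] n>= 2.8
travel [-4.32, 0.0, -3.47] rot [0.0, 25.0, -0.0] n>= 3.5
travel [-0.89, -0.0, -1.0] rot [0.0, 6.0, -0.0] n>= 0.8
travel [-1.88, -0.0, -1.9] rot [0.0, 12.0, -0.0] n>= 1.7
travel [-2.96, -0.0, -2.69] rot [0.0, 18.0, -0.0] n>= 2.5
travel [-4.12, 0.0, -3.37] rot [0.0, 24.0, -0.0] n>= 3.4
travel [-5.34, 0.0, -3.92] rot [0.1, 30.0, -0.1] n>= 4.2
```

Call:
{"method": "drive_tool", "body": {"rows": [{"travel": [-0.7, 0, -0.8], "delta_rot": [0, 5, 0]}, {"travel": [-1.5, 0, -1.6], "delta_rot": [0, 10, 0]}, {"travel": [-2.4, 0, -2.3], "delta_rot": [0, 15, 0]}, {"travel": [-3.3, 0, -2.9], "delta_rot": [0, 20, 0]}, {"travel": [-4.3, 0, -3.5], "delta_rot": [0, 25, 0]}]}}

```text
time: 4.88
ee_pos: [0.497, 0.2685, 0.1752]
tool_rot: [-0.116, 0.991, -0.008, -0.061]
force: [5.8, -2.7, -9.1]
grip_width: 0.026
```

```bash
python3 - <<'E'
from h import *
p=arm.camera("side"); save(p,"s3.png",(180,60,240,180),3)
E
python3 lidrows.py 30 5
```

```text
travel [-0.9, 0.0, -1.0] rot [0.0, 6.0, -0.0] n>= 0.8
travel [-1.89, 0.0, -1.89] rot [0.0, 12.0, -0.0] n>= 1.7
travel [-2.98, 0.01, -2.68] rot [0.0, 18.0, -0.0] n>= 2.5
travel [-4.14, 0.01, -3.35] rot [0.1, 24.0, -0.0] n>= 3.4
travel [-5.36, 0.01, -3.9] rot [0.1, 30.0, -0.0] n>= 4.2
```

View pics/s3.png

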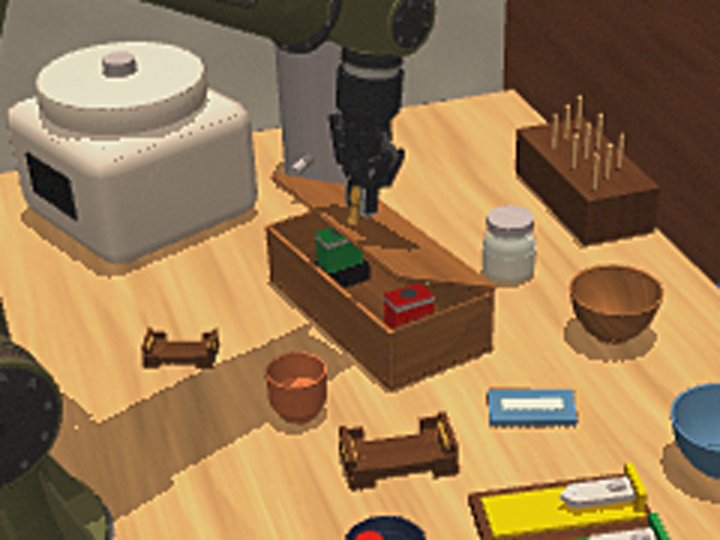

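The lid is opening, and green and red tins already show at crop (335,255) and (408,300). Continuing.

Call:
{"method": "drive_tool", "body": {"rows": [{"travel": [-0.9, 0, -1.0], "delta_rot": [0, 6, 0]}, {"travel": [-1.9, 0, -1.9], "delta_rot": [0, 12, 0]}, {"travel": [-3.0, 0, -2.7], "delta_rot": [0, 18, 0]}, {"travel": [-4.1, 0, -3.35], "delta_rot": [0, 24, 0]}, {"travel": [-5.4, 0, -3.9], "delta_rot": [0, 30, 0]}]}}

```text
time: 5.35
ee_pos: [0.5541, 0.2822, 0.2086]
tool_rot: [-0.11, 0.942, -0.038, -0.314]
force: [-4.5, -1.9, 4.1]
grip_width: 0.0258
```

```bash
python3 -c "
from h import *
print(arm.read_state()['joints'].round(2))"
python3 lidrows.py 30 5
```

```text
[ 0.38  0.85  0.88  0.1   2.05 -1.41]
travel [-0.9, 0.0, -1.0] rot [0.0, 6.0, -0.0] n>= 0.8
travel [-1.89, 0.0, -1.91] rot [0.0, 12.0, -0.0] n>= 1.7
travel [-2.98, 0.01, -2.7] rot [0.0, 18.0, -0.0] n>= 2.5
travel [-4.14, 0.01, -3.38] rot [0.1, 24.0, -0.0] n>= 3.4
travel [-5.37, 0.01, -3.93] rot [0.1, 30.0, -0.0] n>= 4.2
```

Call:
{"method": "drive_tool", "body": {"rows": [{"travel": [-0.9, 0, -1.0], "delta_rot": [0, 6, 0]}, {"travel": [-1.9, 0, -1.9], "delta_rot": [0, 12, 0]}, {"travel": [-3.0, 0, -2.7], "delta_rot": [0, 18, 0]}, {"travel": [-4.1, 0, -3.35], "delta_rot": [0, 24, 0]}]}}

```text
time: 5.68
ee_pos: [0.5964, 0.2921, 0.212]
tool_rot: [-0.101, 0.869, -0.056, -0.481]
force: [-3.9, 17.6, 29.6]
grip_width: 0.0258
```

```bash
python3 -c "
from h import *
print(arm.read_state()['joints'].round(2))
p=arm.camera('side'); save(p,'s4.png',(180,0,240,200),3)
"
python3 lidrows.py 30 5
```

```text
[ 0.36  1.25  0.29  0.22  2.6  -1.31]
travel [-0.83, 0.0, -1.01] rot [0.0, 6.0, 0.0] n>= 0.8
travel [-1.77, 0.01, -1.92] rot [0.0, 12.0, 0.0] n>= 1.7
travel [-2.79, 0.01, -2.73] rot [0.0, 18.0, 0.1] n>= 2.5
travel [-3.89, 0.01, -3.43] rot [0.0, 24.0, 0.1] n>= 3.4
travel [-5.06, 0.02, -4.01] rot [0.0, 30.0, 0.1] n>= 4.2
```

View pics/s4.png

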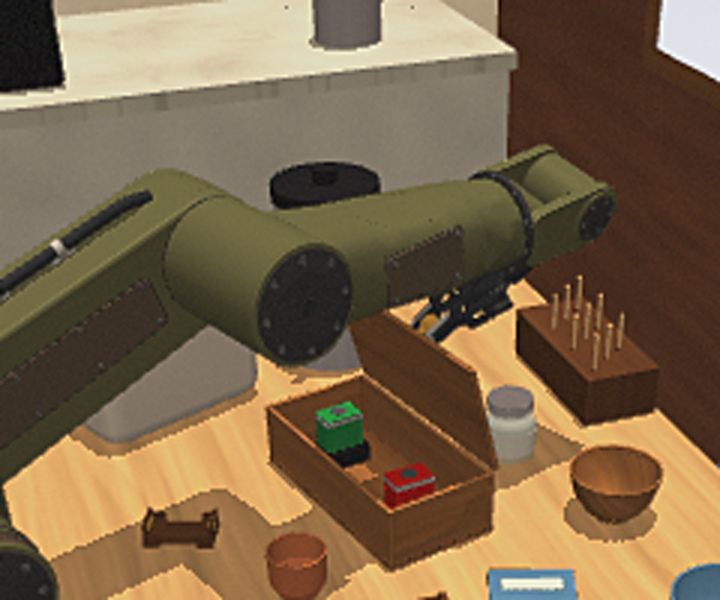

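The lid is near upright with both tins in view: green at crop (340,425), red at (410,482). No yellow tin shows. Joint 3 is near its limit, so I'll release, lift over the lid and push it the rest of the way from the front.

Call:
{"method": "drive_tool", "body": {"rows": [{"travel": [0, 0, 0], "delta_rot": [0, 0, 0]}, {"travel": [0, 0, 0], "delta_rot": [0, 0, 0]}, {"travel": [0, 0, 0], "delta_rot": [0, 0, 0]}], "hand": 75}}

```text
time: 5.98
ee_pos: [0.5959, 0.2928, 0.2083]
tool_rot: [-0.101, 0.869, -0.055, -0.48]
force: [0.0, -0.3, -0.2]
grip_width: 0.0616
```

```bash
python3 -c "
from h import *
s=arm.read_state();print(s['joints'].round(2),s['force'].round(1),s['ee_pos'],s['grip_width'])
go(s['ee_pos']+np.array([0,0,.08]),RT(CY,-45))
go(s['ee_pos']+np.array([0,0,.14]),RT(CY,-25))
"
```

```text
[ 0.36  1.25  0.3   0.22  2.59 -1.31] [ 0.  -0.3 -0.2] [0.59590479 0.29279446 0.20832743] 0.06155206170308477
travel [6.77, 0.0, -4.26] rot [0.3, -12.8, -0.2] n>= 1.9
travel [11.85, 0.0, -7.45] rot [0.2, -32.8, -0.2] n>= 4.6
```

Call:
{"method": "drive_tool", "body": {"rows": [{"travel": [1.7, 0, -1.1], "delta_rot": [0, 0, 0]}, {"travel": [3.4, 0, -2.2], "delta_rot": [0, 0, 0]}, {"travel": [6.8, 0, -4.3], "delta_rot": [0, -5, 0]}, {"travel": [9.3, 0, -5.9], "delta_rot": [0, -12, 0]}, {"travel": [11.8, 0, -7.5], "delta_rot": [0, -19, 0]}]}}

```text
time: 6.4
ee_pos: [0.597, 0.2926, 0.3501]
tool_rot: [-0.108, 0.938, -0.038, -0.328]
force: [2.2, 1.2, 0.1]
grip_width: 0.0642
```

```bash
python3 -c "
from h import *
s=arm.read_state();print(s['joints'].round(2),s['force'].round(1),s['ee_pos'],s['grip_width'])
a=np.radians(CY)
go(HINGE+np.array([-.10*np.cos(a),-.1*np.sin(a),.28]),RT(CY,0))
go(HINGE+np.array([-.10*np.cos(a),-.1*np.sin(a),.13]),RT(CY,0))
p=arm.camera('side'); save(p,'s5.png',(180,0,240,200),3)
"
```

```text
[ 0.37  1.01  0.29  0.15  2.5  -1.34] [2.2 1.2 0.1] [0.59699536 0.29261456 0.35010375] 0.06415593737278627
travel [9.66, -0.03, 5.91] rot [0.1, -38.5, -0.3] n>= 5.4
travel [0.32, -0.04, 17.65] rot [0.1, -38.5, -0.3] n>= 5.4
```

View pics/s5.png

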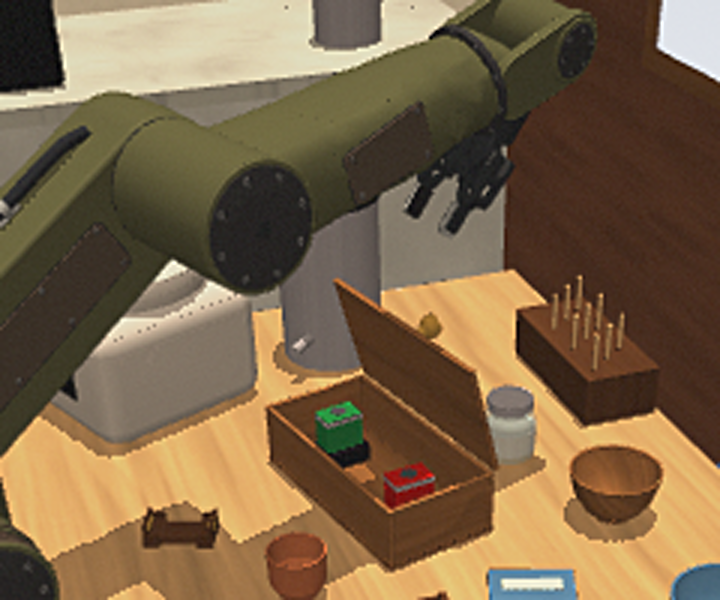

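Call:
{"method": "drive_tool", "body": {"rows": [{"travel": [3, 0, 0], "delta_rot": [0, -7, 0]}, {"travel": [6, 0, 2], "delta_rot": [0, -14, 0]}, {"travel": [8, 0, 4], "delta_rot": [0, -21, 0]}, {"travel": [9.6, 0, 5.9], "delta_rot": [0, -28, 0]}, {"travel": [9.6, 0, 5.9], "delta_rot": [0, -35, 0]}], "hand": 0}}

```text
time: 6.87
ee_pos: [0.5036, 0.2717, 0.3656]
tool_rot: [-0.112, 0.979, -0.018, -0.168]
force: [1.3, 1.0, 1.1]
grip_width: 0.0032
```

```bash
python3 -c "
from h import *
s=arm.read_state();print(s['joints'].round(2),s['force'].round(1),s['ee_pos'],s['grip_width'])
a=np.radians(CY)
go(HINGE+np.array([-.10*np.cos(a),-.1*np.sin(a),.12]),RT(CY,0))
"
```

```text
[ 0.41  0.48  1.05  0.07  1.95 -1.38] [1.3 1.  1.1] [0.50357256 0.27172006 0.36558331] 0.0031808147876306397
travel [-3.81, -0.16, 15.79] rot [0.2, -19.4, -0.5] n>= 3.9
```

Call:
{"method": "drive_tool", "body": {"rows": [{"travel": [-1, 0, 4], "delta_rot": [0, -7, 0]}, {"travel": [-2, 0, 8], "delta_rot": [0, -14, 0]}, {"travel": [-3, 0, 12], "delta_rot": [0, -19, 0]}, {"travel": [-3.8, 0, 15.8], "delta_rot": [0, -19, 0]}, {"travel": [-3.8, 0, 15.8], "delta_rot": [0, -19, 0]}]}}

```text
time: 7.28
ee_pos: [0.485, 0.2676, 0.2006]
tool_rot: [-0.114, 0.994, -0.0, -0.006]
force: [1.5, -0.3, -0.4]
grip_width: -0.0
```

```bash
python3 -c "
from h import *
s=arm.read_state();print(s['joints'].round(2),s['force'].round(1),s['ee_pos'],s['grip_width'])
a=np.radians(CY)
go(HINGE+np.array([.022*np.cos(a),.022*np.sin(a),.12]),RT(CY,0))
"
```

```text
[ 0.44  0.36  1.56  0.    1.23 -1.36] [ 1.5 -0.3 -0.4] [0.48498562 0.26762559 0.20064919] -3.318465323394522e-05
travel [-12.43, -0.06, -0.49] rot [0.1, -0.7, -0.5] n>= 3.0
```

Call:
{"method": "drive_tool", "body": {"rows": [{"travel": [-3, 0, -0.3], "delta_rot": [0, 0, 0]}, {"travel": [-6, 0, -0.3], "delta_rot": [0, 0, 0]}, {"travel": [-8, 0, -0.3], "delta_rot": [0, 0, 0]}, {"travel": [-10, 0, -0.3], "delta_rot": [0, 0, 0]}, {"travel": [-12, 0, -0.3], "delta_rot": [0, 0, 0]}]}}

```text
time: 7.7
ee_pos: [0.605, 0.2956, 0.2055]
tool_rot: [-0.113, 0.994, -0.0, -0.006]
force: [-3.8, -1.0, -1.0]
grip_width: -0.0001
```

Call:
{"method": "drive_tool", "body": {"rows": [{"travel": [-0.5, 0, 0], "delta_rot": [0, 0, 0]}, {"travel": [-1.0, 0, 0], "delta_rot": [0, 0, 0]}]}}

```text
time: 7.87
ee_pos: [0.611, 0.2969, 0.2047]
tool_rot: [-0.113, 0.993, -0.001, -0.012]
force: [-67.1, -22.3, 22.4]
grip_width: 0.0002
```

Call:
{"method": "drive_tool", "body": {"rows": [{"travel": [2, 0, 0], "delta_rot": [0, 0, 0]}, {"travel": [6, 0, 0], "delta_rot": [0, 0, 0]}, {"travel": [10, 0, -2], "delta_rot": [0, 0, 0]}, {"travel": [14, 0, -4], "delta_rot": [0, 0, 0]}, {"travel": [18, 0, -6], "delta_rot": [0, 0, 0]}], "hand": 65}}

```text
time: 8.28
ee_pos: [0.4452, 0.2584, 0.2637]
tool_rot: [-0.113, 0.994, 0.0, -0.006]
force: [0.1, 0.7, 1.3]
grip_width: 0.0551
```

```bash
cat > tins.py <<'E'
from h import *
s=arm.read_state(); print(s['joints'].round(2),s['ee_pos'].round(4))
p=arm.camera("wrist"); save(p,"w6.png"); C=wcloud(p,s); np.savez("w6.npz",C=C,I=p["color"])
hsv=cv2.cvtColor(p["color"],cv2.COLOR_RGB2HSV); H,S,V=[hsv[...,i].astype(int) for i in range(3)]
for n,m in (("red",((H<6)|(H>174))&(S>150)),("grn",(H>50)&(H<80)&(S>90)),("yel",(H>22)&(H<34)&(S>150))):
    m=m&(C[...,2]>.06)&(C[...,2]<.1)&(C[...,0]>.4)&(C[...,1]>.1)
    if m.sum()<50: print(n,m.sum()); continue
    P=C[m]; zt=np.percentile(P[:,2],90); P=P[P[:,2]>zt-.006]
    c,sz,a=cv2.minAreaRect((P[:,:2]*1000).astype(np.float32)); b=cv2.boxPoints((c,sz,a)); e=b[1]-b[0]; f=b[2]-b[1]; L=e if np.hypot(*e)>np.hypot(*f) else f
    print(n,len(P),np.round(c,1),np.round(sz,1),"yaw",round(np.degrees(np.arctan(L[1]/L[0])),1),"ztop",zt.round(4))
p=arm.camera("side"); save(p,"s6.png",(180,0,240,200),3)
p=arm.camera("top"); save(p,"t6.png",(80,50,320,230),2.5)
E
python3 tins.py
```

```text
[ 0.45  0.22  1.59  0.    1.34 -1.35] [0.4452 0.2584 0.2637]
red 846 [524.9 185.8] [51.6 33.8] yaw 7.1 ztop 0.0809
grn 665 [490.4 357.1] [50.5 32.3] yaw 13.2 ztop 0.0812
yel 0
```

View pics/w6.png

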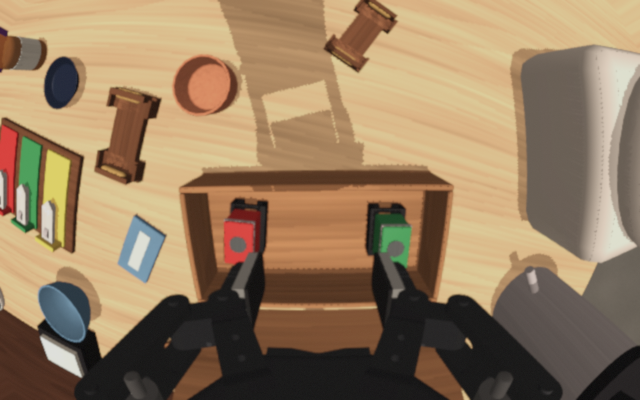

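View pics/s6.png

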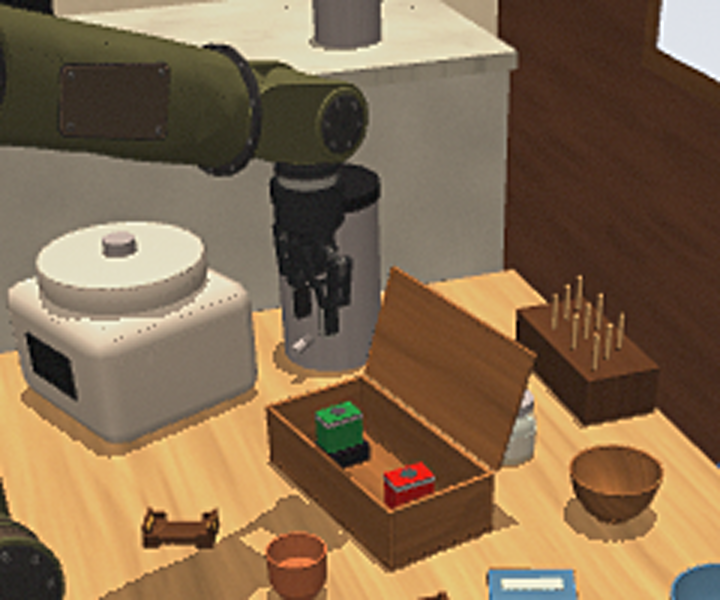

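View pics/t6.png

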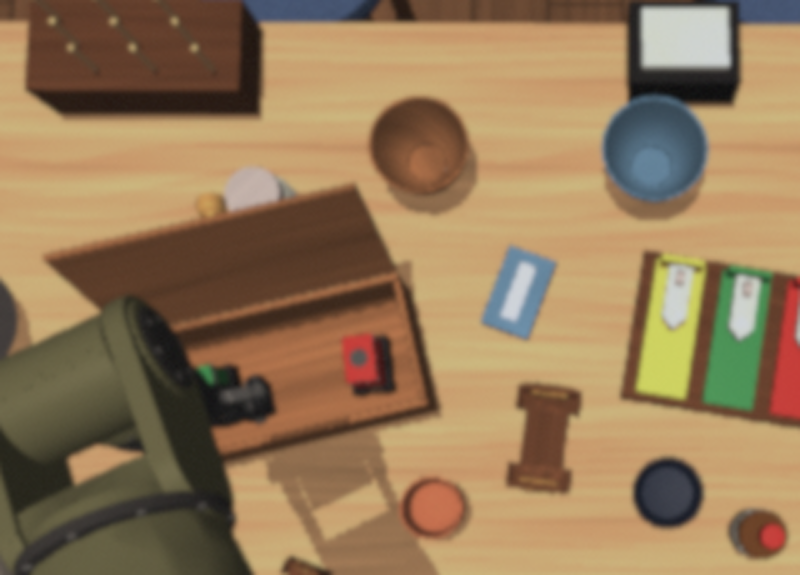

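The lid rests back on its stop. Only the red and green tins are in the chest, at wrist (240,240) and (392,235); there is no yellow one. Picking red first.

```bash
python3 -c "
from h import *
Rt=RT(7.1); z=.058
go([.5249,.1858,.16],Rt)
"
```

```text
travel [-6.08, -8.94, 10.52] rot [0.1, -0.4, 6.0] n>= 3.6
```

Call:
{"method": "drive_tool", "body": {"rows": [{"travel": [-1.5, -2.5, 1], "delta_rot": [0, 0, 3]}, {"travel": [-3, -5, 3], "delta_rot": [0, -0.4, 6]}, {"travel": [-4.5, -7, 6], "delta_rot": [0, -0.4, 6]}, {"travel": [-6.1, -8.9, 9.3], "delta_rot": [0, -0.4, 6]}, {"travel": [-6.1, -8.9, 9.3], "delta_rot": [0, -0.4, 6]}], "hand": 70}}

```text
time: 8.85
ee_pos: [0.5263, 0.1828, 0.1619]
tool_rot: [-0.06, 0.998, -0.001, -0.007]
force: [-0.7, 0.1, -0.5]
grip_width: 0.0598
```

```bash
cat > tins2.py <<'E'
import sys
from h import *
s=arm.read_state(); print(s['joints'].round(2),s['ee_pos'].round(4),R.from_quat(s["tool_rot"]).as_matrix()[:2,1].round(3))
p=arm.camera("wrist"); save(p,sys.argv[1]); C=wcloud(p,s)
hsv=cv2.cvtColor(p["color"],cv2.COLOR_RGB2HSV); H,S,V=[hsv[...,i].astype(int) for i in range(3)]
for n,m in (("red",((H<6)|(H>174))&(S>150)),("grn",(H>50)&(H<80)&(S>90))):
    m=m&(C[...,2]>.06)&(C[...,2]<.1)&(C[...,0]>.4)&(C[...,1]>.1)
    if m.sum()<50: print(n,m.sum()); continue
    P=C[m]; zt=np.percentile(P[:,2],90); P=P[P[:,2]>zt-.004]
    c,sz,a=cv2.minAreaRect((P[:,:2]*1000).astype(np.float32)); b=cv2.boxPoints((c,sz,a)); e=b[1]-b[0]; f=b[2]-b[1]; L=e if np.hypot(*e)>np.hypot(*f) else f
    print(n,len(P),np.round(c,1),np.round(sz,1),"yaw",round(np.degrees(np.arctan(L[1]/L[0])),1),"ztop",zt.round(4))
    y=np.degrees(np.arctan(L[1]/L[0])); go([c[0]/1000,c[1]/1000,.058],RT(y))
E
python3 tins2.py w7.png
```

```text
[ 0.27  0.41  1.59  0.    1.16 -1.42] [0.5263 0.1828 0.1619] [-0.119  0.993]
red 2553 [525.4 185.1] [51.9 33.7] yaw 8.4 ztop 0.0811
travel [-0.08, 0.09, 10.71] rot [-0.0, -0.7, -1.6] n>= 2.6
grn 1391 [491.1 358. ] [51.4 36.1] yaw 11.4 ztop 0.0812
travel [1.25, 17.67, 10.71] rot [-0.0, -0.7, -4.5] n>= 5.0
```

View pics/w7.png

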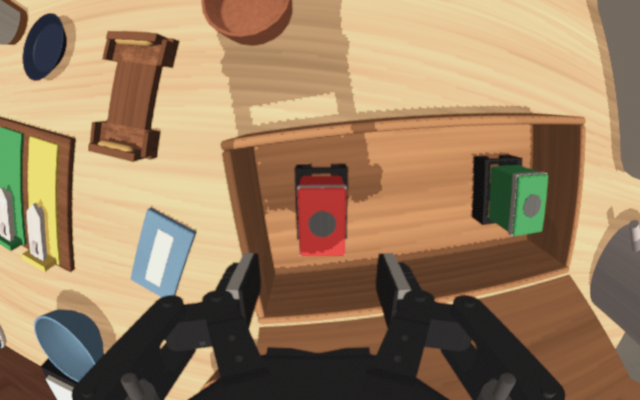

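```bash
python3 -c "
from h import *
s=arm.read_state();print(s['time'],s['ee_pos'].round(4),s['grip_width'])
go([.5254,.1851,.058],RT(8.0))"
```

```text
8.9 [0.526  0.1843 0.1651] 0.06014167252086571
travel [-0.08, 0.09, 10.71] rot [-0.0, -0.7, -1.1] n>= 2.6
```

The red tin sits squarely between the jaws, at wrist (322,215). Descending.

Call:
{"method": "drive_tool", "body": {"rows": [{"travel": [-0.1, 0.1, 3], "delta_rot": [0, -0.7, -1.1]}, {"travel": [-0.1, 0.1, 6], "delta_rot": [0, -0.7, -1.1]}, {"travel": [-0.1, 0.1, 9], "delta_rot": [0, -0.7, -1.1]}, {"travel": [-0.1, 0.1, 10.7], "delta_rot": [0, -0.7, -1.1]}, {"travel": [-0.1, 0.1, 10.7], "delta_rot": [0, -0.7, -1.1]}]}}

```text
time: 9.32
ee_pos: [0.5249, 0.1874, 0.0596]
tool_rot: [-0.071, 0.997, -0.0, 0.001]
force: [-0.9, 0.5, -0.5]
grip_width: 0.0599
```

Call:
{"method": "drive_tool", "body": {"rows": [{"travel": [0, 0, 0], "delta_rot": [0, 0, 0]}, {"travel": [0, 0, 0], "delta_rot": [0, 0, 0]}, {"travel": [0, 0, 0], "delta_rot": [0, 0, 0]}, {"travel": [0, 0, 0], "delta_rot": [0, 0, 0]}, {"travel": [0, 0, 0], "delta_rot": [0, 0, 0]}], "hand": 0, "force": 70}}

```text
time: 9.73
ee_pos: [0.5276, 0.1877, 0.0644]
tool_rot: [-0.071, 0.997, 0.001, 0.005]
force: [-0.8, 1.7, 7.2]
grip_width: 0.0332
```

Call:
{"method": "drive_tool", "body": {"rows": [{"travel": [0, 0, -2], "delta_rot": [0, 0, 0]}, {"travel": [0, 0, -5], "delta_rot": [0, 0, 0]}, {"travel": [0, 0, -9], "delta_rot": [0, 0, 0]}, {"travel": [0, 0, -13], "delta_rot": [0, 0, 0]}]}}

```text
time: 10.07
ee_pos: [0.5253, 0.1869, 0.1944]
tool_rot: [-0.071, 0.997, 0.0, 0.003]
force: [1.6, 0.6, -1.8]
grip_width: 0.033
```

```bash
python3 -c "
from h import *
s=arm.read_state();print(s['time'],s['ee_pos'].round(4),s['grip_width'],s['force'])
go([.52,-.26,.20],RT(-9.5))"
```

```text
10.0667 [0.5253 0.1869 0.1944] 0.03298695934543975 [ 1.57151592  0.64643303 -1.79501043]
travel [6.83, -44.17, -0.62] rot [0.1, 0.3, 17.6] n>= 10.7
```

Holding red (33 mm opening). Carrying it over to look at the rails.

Call:
{"method": "drive_tool", "body": {"rows": [{"travel": [0.6, -4, -1], "delta_rot": [0, 0, 3]}, {"travel": [1.2, -8, -1], "delta_rot": [0, 0, 6]}, {"travel": [1.9, -12, -1], "delta_rot": [0, 0, 10]}, {"travel": [2.5, -16, -1], "delta_rot": [0, 0, 14]}, {"travel": [3.1, -20, -1], "delta_rot": [0, 0, 17.5]}]}}

```text
time: 10.48
ee_pos: [0.5229, -0.0171, 0.2032]
tool_rot: [0.083, 0.997, 0.001, 0.004]
force: [1.5, 0.6, -2.4]
grip_width: 0.0334
```

```bash
python3 -c "
from h import *
go([.53,-.26,.205],RT(-9.5))"
```

```text
travel [-4.74, -23.84, -0.2] rot [0.1, 0.5, -0.1] n>= 5.8
```

Call:
{"method": "drive_tool", "body": {"rows": [{"travel": [-0.8, -4, -0.2], "delta_rot": [0, 0, 0]}, {"travel": [-1.6, -8, -0.2], "delta_rot": [0, 0, 0]}, {"travel": [-2.4, -12, -0.2], "delta_rot": [0, 0, 0]}, {"travel": [-3.2, -16, -0.2], "delta_rot": [0, 0, 0]}, {"travel": [-4.0, -20, -0.2], "delta_rot": [0, 0, 0]}]}}

```text
time: 10.9
ee_pos: [0.5298, -0.2212, 0.205]
tool_rot: [0.082, 0.997, 0.001, 0.004]
force: [0.3, 0.2, -0.9]
grip_width: 0.0333
```

Call:
{"method": "drive_tool", "body": {"rows": [{"travel": [0, 0, 0], "delta_rot": [0, 0, 0]}, {"travel": [0, 0, 0], "delta_rot": [0, 0, 0]}]}}

```text
time: 11.07
ee_pos: [0.5297, -0.2209, 0.2043]
tool_rot: [0.083, 0.997, 0.001, 0.003]
force: [0.3, 0.0, -1.1]
grip_width: 0.033
```

```bash
cat > rails.py <<'E'
import sys
from h import *
s=arm.read_state(); print(s['ee_pos'].round(4),"dq",np.abs(s["dq"]).max().round(3))
p=arm.camera("wrist"); save(p,sys.argv[1]); C=wcloud(p,s); np.savez("rails.npz",C=C,I=p["color"])
E
python3 rails.py w8.png
```

```text
[ 0.5297 -0.2209  0.2043] dq 0.054
```

View pics/w8.png

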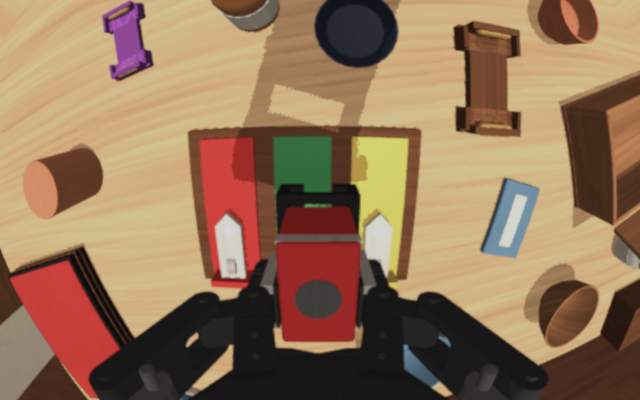

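The wrist view shows the red rail at (230,245), the yellow rail at (378,245), the held tin at (318,270), the tile at (510,218) and the holder at (487,80). Measuring them.

```bash
cat > rm.py <<'E'
from h import *
d=np.load("rails.npz"); C=d["C"]; I=d["I"]; hsv=cv2.cvtColor(I,cv2.COLOR_RGB2HSV); H,S,V=[hsv[...,i].astype(int) for i in range(3)]
X,Y,Z=[C[...,i] for i in range(3)]
def comps(m,name,minn=150):
    n,l,s,ct=cv2.connectedComponentsWithStats(m.astype(np.uint8))
    for k in range(1,n):
        if s[k,4]<minn: continue
        P=C[l==k]; c,sz,a=cv2.minAreaRect((P[:,:2]*1000).astype(np.float32)); b=cv2.boxPoints((c,sz,a)); e=b[1]-b[0]; f=b[2]-b[1]; L=e if np.hypot(*e)>np.hypot(*f) else f
        print(name,s[k,4],"px",ct[k].round(),"c",np.round(c,1),"sz",np.round(sz,1),"yaw",round(np.degrees(np.arctan2(L[1],L[0])),2),"z",np.median(P[:,2]).round(4),"mean",(P[:,:2].mean(0)*1000).round(1))
near=(Z<.06)&(X>.35)&(X<.75)&(Y>-.45)&(Y<.12)
comps(near&(Z>.028)&(Z<.042)&(S<60)&(V>130),"head")
comps(near&((H<6)|(H>174))&(S>150)&(Z>.012)&(Z<.024),"redplate")
comps(near&(H>22)&(H<34)&(S>150)&(Z>.01)&(Z<.024),"yelplate")
comps(near&(H>95)&(H<120)&(S>60)&(Z<.03)&(X<.7)&(Y>-.06),"tile")
comps(near&(Z>.008)&(X<.52)&(Y>-.1)&(Y<.06),"holder")
comps(near&(Z>.009)&(X<.52)&(Y>-.1)&(Y<.06)&(V<125),"holder2")
comps((Z>.008)&(Z<.06)&(X>.4)&(X<.7)&(Y<-.1)&(Y>-.42),"rack",2000)
E
python3 rm.py
```

```text
head 1462 px [230. 248.] c [ 576.1 -324.9] sz [29.8 76.8] yaw -11.98 z 0.0352 mean [ 577.3 -324.6]
head 1100 px [378. 241.] c [ 602.6 -169.6] sz [28.6 75.2] yaw -7.72 z 0.0353 mean [ 594.5 -167.5]
redplate 5416 px [231. 191.] c [ 539.7 -320.4] sz [ 62.2 157.2] yaw -9.58 z 0.0186 mean [ 520.  -313.6]
tile 1790 px [509. 218.] c [613.5  14.4] sz [58.7 96.6] yaw -20.18 z 0.0109 mean [610.2  10.5]
holder 5692 px [488.  79.] c [441.5 -14.8] sz [ 76.4 122.6] yaw -7.58 z 0.0155 mean [439.3 -17.6]
holder2 4107 px [487.  77.] c [440.7 -15.4] sz [ 74.8 118.7] yaw -7.6 z 0.0155 mean [436.7 -18.8]
rack 24859 px [300. 190.] c [ 554.5 -241.3] sz [250.6 179.8] yaw 80.34 z 0.0184 mean [ 531.6 -241.5]
```

```bash
cat > held.py <<'E'
from h import *
import sys
def held(C,I,s,col):
    hsv=cv2.cvtColor(I,cv2.COLOR_RGB2HSV); H,S,V=[hsv[...,i].astype(int) for i in range(3)]
    m=(((H<6)|(H>174)) if col=="red" else ((H>50)&(H<80)))&(S>90)
    Rm=R.from_quat(s["tool_rot"]); T=Rm.inv().apply((C.reshape(-1,3)-s["ee_pos"])).reshape(C.shape)*1000
    m&=(np.abs(T[...,0])<50)&(np.abs(T[...,1])<25)&(T[...,2]<30)&(T[...,2]>-60)
    P=T[m]; zt=np.percentile(P[:,2],10); Q=P[P[:,2]<zt+4]
    c,sz,a=cv2.minAreaRect(Q[:,:2].astype(np.float32)); b=cv2.boxPoints((c,sz,a)); e=b[1]-b[0]; f=b[2]-b[1]; L=e if np.hypot(*e)>np.hypot(*f) else f
    print("held in tool frame: c",np.round(c,1),"sz",np.round(sz,1),"yaw",round(np.degrees(np.arctan(L[1]/L[0])),2),"top z",round(np.median(Q[:,2]),1),"-> bottom at tool z",round(np.median(Q[:,2])+72.5,1))
if __name__=="__main__":
    s=arm.read_state(); p=arm.camera("wrist"); C=wcloud(p,s); held(C,p["color"],s,sys.argv[1])
E
python3 held.py red
python3 -c "
from h import *
go([.5034-.01,-.3125,.12],RT(-9.66)); go([.5000,-.3118,.0175+.0575+.003],RT(-9.66))"
```

```text
held in tool frame: c [ 2.7 -0.2] sz [35.1 51.3] yaw -0.57 top z -15.8 -> bottom at tool z 56.7
travel [2.14, -9.87, 8.39] rot [0.1, 0.4, 0.3] n>= 3.1
travel [1.53, -9.7, 12.6] rot [0.1, 0.4, 0.3] n>= 3.8
```

```bash
python3 -c "
from h import *
go([.5031,-.3122,.081],RT(-9.66))"
```

```text
travel [1.22, -9.69, 12.3] rot [0.1, 0.4, 0.3] n>= 3.8
```

Call:
{"method": "drive_tool", "body": {"rows": [{"travel": [0.5, -4, 1], "delta_rot": [0, 0.4, 0.3]}, {"travel": [1.0, -8, 3], "delta_rot": [0, 0.4, 0.3]}, {"travel": [1.2, -9.7, 7], "delta_rot": [0, 0.4, 0.3]}, {"travel": [1.2, -9.7, 10.5], "delta_rot": [0, 0.4, 0.3]}, {"travel": [1.2, -9.7, 12.3], "delta_rot": [0, 0.4, 0.3]}]}}

```text
time: 11.58
ee_pos: [0.5017, -0.3117, 0.0764]
tool_rot: [0.084, 0.996, 0.002, -0.002]
force: [0.3, 0.7, -2.1]
grip_width: 0.0329
```

Call:
{"method": "drive_tool", "body": {"rows": [{"travel": [0, 0, 0], "delta_rot": [0, 0, 0]}, {"travel": [0, 0, 0], "delta_rot": [0, 0, 0]}]}}

```text
time: 11.75
ee_pos: [0.5035, -0.3116, 0.0803]
tool_rot: [0.084, 0.996, 0.001, -0.001]
force: [0.9, 0.3, -0.1]
grip_width: 0.0331
```

```bash
python3 rails.py w9.png; python3 held.py red
python3 -c "
from h import *
s=arm.read_state();print(s['force'])
go([.5031,-.3122,.075],RT(-9.66))"
```

```text
[ 0.5035 -0.3116  0.0803] dq 0.033
held in tool frame: c [ 2.6 -0.5] sz [51.8 34.8] yaw 0.62 top z -16.5 -> bottom at tool z 56.0
[ 0.40788718  0.25093439 -1.30214346]
travel [0.09, -0.03, 0.66] rot [0.1, 0.0, 0.1] n>= 0.2
```

View pics/w9.png

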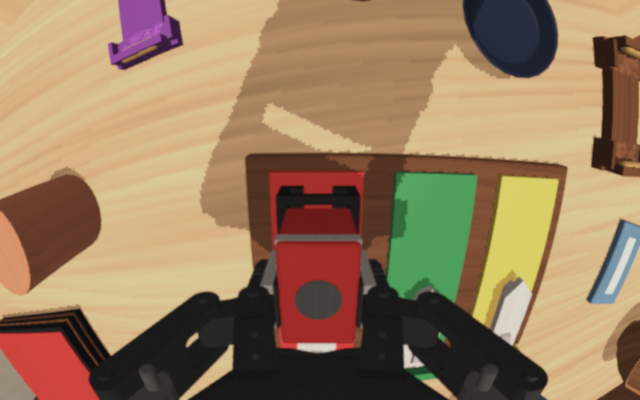

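The tin is centred over the red plate's front, at (318,200). Setting it down until contact.

Call:
{"method": "drive_tool", "body": {"rows": [{"travel": [0, 0, 0.3], "delta_rot": [0, 0, 0]}, {"travel": [0, 0, 0.5], "delta_rot": [0, 0, 0]}, {"travel": [0, 0, 0.6], "delta_rot": [0, 0, 0]}, {"travel": [0, 0, 0.6], "delta_rot": [0, 0, 0]}]}}

```text
time: 12.18
ee_pos: [0.5035, -0.3128, 0.0749]
tool_rot: [0.084, 0.996, 0.001, -0.0]
force: [0.1, 0.8, 2.1]
grip_width: 0.0336
```

Call:
{"method": "drive_tool", "body": {"rows": [{"travel": [-0.8, 0, 0], "delta_rot": [0, 0, 0]}, {"travel": [-1.6, 0, 0], "delta_rot": [0, 0, 0]}, {"travel": [-2.4, 0, 0], "delta_rot": [0, 0, 0]}, {"travel": [-3.2, 0, 0], "delta_rot": [0, 0, 0]}, {"travel": [-4.0, 0, 0], "delta_rot": [0, 0, 0]}]}}

```text
time: 12.6
ee_pos: [0.5438, -0.3198, 0.0748]
tool_rot: [0.084, 0.996, 0.001, -0.0]
force: [-2.1, -0.3, 6.6]
grip_width: 0.033
```

```bash
python3 held.py red; python3 -c "
from h import *
s=arm.read_state();print(s['force'],s['ee_pos'],s['moment'])
go([.5838,-.3259,.075],RT(-9.66))"
```

```text
held in tool frame: c [ 2.5 -0.4] sz [52.  34.8] yaw 0.25 top z -16.5 -> bottom at tool z 56.0
[1.90872664 0.53849426 6.35610073] [ 0.54495038 -0.31993022  0.07491741] [-0.03477013 -0.13713996 -0.03359495]
travel [-3.93, 0.06, -0.01] rot [0.1, 0.0, 0.0] n>= 0.9
```

Low forces and the tin is on the nose. Sliding on.

Call:
{"method": "drive_tool", "body": {"rows": [{"travel": [-0.7, 0, 0], "delta_rot": [0, 0, 0]}, {"travel": [-1.4, 0, 0], "delta_rot": [0, 0, 0]}, {"travel": [-2.1, 0, 0], "delta_rot": [0, 0, 0]}, {"travel": [-2.8, 0, 0], "delta_rot": [0, 0, 0]}, {"travel": [-3.4, 0, 0], "delta_rot": [0, 0, 0]}]}}

```text
time: 13.07
ee_pos: [0.5775, -0.3256, 0.0749]
tool_rot: [0.084, 0.996, 0.001, 0.0]
force: [0.3, 1.0, 6.2]
grip_width: 0.0334
```

Call:
{"method": "drive_tool", "body": {"rows": [{"travel": [-0.3, 0, 0], "delta_rot": [0, 0, 0]}, {"travel": [-0.6, 0, 0], "delta_rot": [0, 0, 0]}, {"travel": [-0.8, 0, 0], "delta_rot": [0, 0, 0]}]}}

```text
time: 13.32
ee_pos: [0.5839, -0.3265, 0.0747]
tool_rot: [0.084, 0.996, 0.001, -0.002]
force: [-26.2, 7.1, 21.1]
grip_width: 0.0334
```

```bash
python3 -c "
from h import *
s=arm.read_state();print(s['force'],s['ee_pos'],s['moment'])
go([.5838,-.3259,.075],RT(-9.66))"
```

```text
[-26.15102665   7.12522135  21.08931009] [ 0.58390492 -0.32652794  0.07472256] [1.11072889 4.42200477 0.17439647]
travel [0.02, 0.06, -0.03] rot [0.1, -0.2, -0.0] n>= 0.0
```

26 N at exactly the predicted home, so it's against the stop. Releasing and checking.

Call:
{"method": "drive_tool", "body": {"rows": [{"travel": [0, 0, 0], "delta_rot": [0, 0, 0]}, {"travel": [0, 0, 0], "delta_rot": [0, 0, 0]}, {"travel": [0, 0, -1], "delta_rot": [0, 0, 0]}, {"travel": [0, 0, -4], "delta_rot": [0, 0, 0]}, {"travel": [0, 0, -8], "delta_rot": [0, 0, 0]}], "hand": 65}}

```text
time: 13.73
ee_pos: [0.5832, -0.3261, 0.1526]
tool_rot: [0.084, 0.996, 0.002, -0.003]
force: [-0.5, 0.4, 1.2]
grip_width: 0.0552
```

Call:
{"method": "drive_tool", "body": {"rows": [{"travel": [4, 0, -2], "delta_rot": [0, 0, 0]}, {"travel": [8, 4, -4], "delta_rot": [0, 0, 0]}, {"travel": [8, 7, -4], "delta_rot": [0, 0, 0]}, {"travel": [8, 7, -4], "delta_rot": [0, 0, 0]}]}}

```text
time: 14.07
ee_pos: [0.5165, -0.2406, 0.1974]
tool_rot: [0.084, 0.996, 0.001, 0.001]
force: [0.3, -0.1, 0.5]
grip_width: 0.0555
```

```bash
python3 rails.py w10.png; python3 - <<'E'
from h import *
d=np.load("rails.npz"); C=d["C"]; I=d["I"]; hsv=cv2.cvtColor(I,cv2.COLOR_RGB2HSV); H,S,V=[hsv[...,i].astype(int) for i in range(3)]
Z=C[...,2]
def r(m,name):
    P=C[m]; print(name,len(P),[ (np.round(c,1),np.round(s,1),round(a,1)) for c,s,a in [cv2.minAreaRect((P[:,:2]*1000).astype(np.float32))]],np.median(P[:,2]).round(4))
r(((H<6)|(H>174))&(S>90)&(Z>.084)&(Z<.097)&(C[...,0]>.5)&(C[...,0]<.65)&(C[...,1]<-.2),"redtop")
r((Z>.008)&(Z<.03)&(C[...,0]>.4)&(C[...,0]<.7)&(C[...,1]<-.1)&(C[...,1]>-.42),"rack")
E
```

```text
[ 0.5165 -0.2406  0.1974] dq 0.029
redtop 157 [(array([ 560.6, -336.8]), array([10.8, 22.4]), 47.4)] 0.0909
rack 28352 [(array([ 515.1, -234.9]), array([250.6, 262.1]), 80.5)] 0.0181
```

View pics/w10.png

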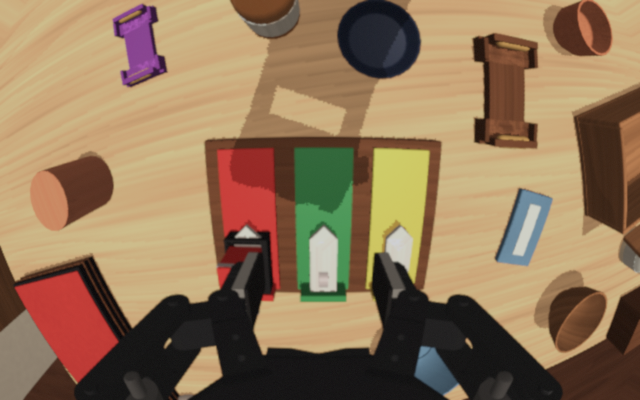

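The red tin stands on its rail at (247,250), partly hidden by a finger; the green rail is at (323,255). I'll check red with the fixed cameras and measure the green rail.

```bash
python3 rm.py | grep head; python3 - <<'E'
from h import *
p=arm.camera("side"); save(p,"s10.png",(310,200,130,100),6); C=cloud(p)
I=p["color"]; hsv=cv2.cvtColor(I,cv2.COLOR_RGB2HSV); H,S,V=[hsv[...,i].astype(int) for i in range(3)]
Z=C[...,2]; a=np.radians(-9.66)
for n,m in (("top",((H<8)|(H>172))&(S>90)&(Z>.083)&(Z<.1)&(C[...,0]>.5)&(C[...,0]<.68)&(C[...,1]<-.2)&(C[...,1]>-.42)),):
    P=C[m]; Q=(P[:,:2]-[.5812,-.3255])@np.array([[np.cos(a),-np.sin(a)],[np.sin(a),np.cos(a)]])*1000
    print(n,len(P),"along",Q[:,0].min().round(1),Q[:,0].max().round(1),"across",Q[:,1].min().round(1),Q[:,1].max().round(1),Q.mean(0),np.median(P[:,2]))
E
```

```text
head 150 px [246. 233.] c [ 544.5 -320.3] sz [21.2 12. ] yaw 84.87 z 0.0352 mean [ 546.  -319.9]
head 1584 px [323. 261.] c [ 589.5 -246.7] sz [28.8 75.8] yaw -10.28 z 0.0353 mean [ 589.7 -247.6]
head 761 px [400. 246.] c [ 591.1 -167.9] sz [28.5 52.6] yaw -9.57 z 0.0353 mean [ 588.  -166.1]
top 146 along -25.8 25.3 across -19.6 16.0 [-0.52676631 -3.0945496 ] 0.08984378863552744
```

View pics/s10.png

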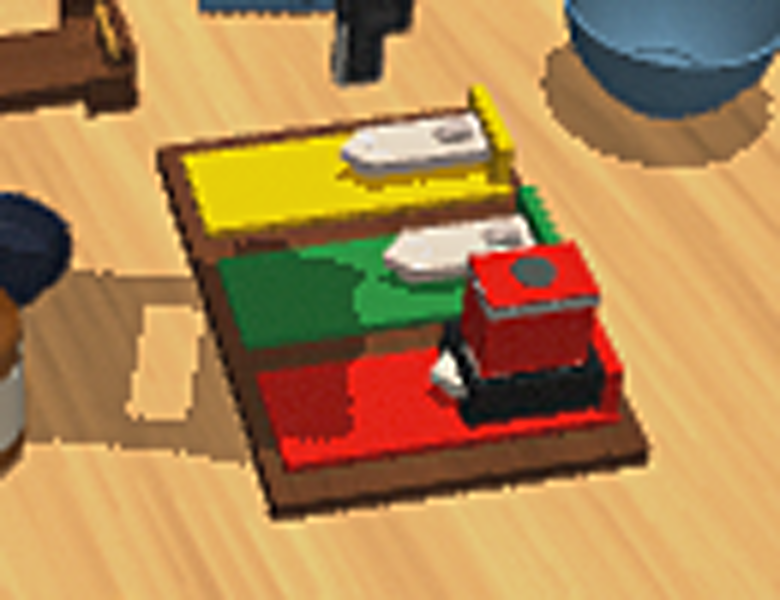

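Red is home against its stop: the top is centred at -0.2 mm along and the foot touches the stop. Now the green tin.

```bash
python3 -c "
from h import *
go([.485,.357,.205],RT(12))"
```

```text
travel [13.19, 58.66, -0.81] rot [0.1, 0.1, -21.6] n>= 14.4
```

Call:
{"method": "drive_tool", "body": {"rows": [{"travel": [0.9, 4, -0.8], "delta_rot": [0, 0, -4]}, {"travel": [1.8, 8, -0.8], "delta_rot": [0, 0, -8]}, {"travel": [2.7, 12, -0.8], "delta_rot": [0, 0, -12]}, {"travel": [3.6, 16, -0.8], "delta_rot": [0, 0, -16]}, {"travel": [4.5, 20, -0.8], "delta_rot": [0, 0, -21.6]}]}}

```text
time: 14.58
ee_pos: [0.5066, -0.0388, 0.203]
tool_rot: [-0.105, 0.994, 0.001, -0.0]
force: [2.2, 0.2, -0.2]
grip_width: 0.0558
```

Call:
{"method": "drive_tool", "body": {"rows": [{"travel": [0, 4, 0], "delta_rot": [0, 0, 0]}, {"travel": [0, 8, 0], "delta_rot": [0, 0, 0]}, {"travel": [0, 12, 0], "delta_rot": [0, 0, 0]}, {"travel": [0, 16, 0], "delta_rot": [0, 0, 0]}, {"travel": [0, 20, 0], "delta_rot": [0, 0, 0]}], "hand": 70}}

```text
time: 15.0
ee_pos: [0.4653, 0.1574, 0.2036]
tool_rot: [-0.103, 0.995, 0.001, -0.0]
force: [0.5, 0.1, 0.4]
grip_width: 0.0599
```

```bash
python3 -c "
from h import *
go([.487,.3575,.165],RT(12))"
```

```text
travel [-6.24, 19.13, 3.91] rot [0.1, -0.0, -0.1] n>= 4.9
```

Call:
{"method": "drive_tool", "body": {"rows": [{"travel": [-1.3, 4, 0], "delta_rot": [0, 0, 0]}, {"travel": [-2.6, 8, 1], "delta_rot": [0, 0, 0]}, {"travel": [-3.9, 12, 2], "delta_rot": [0, 0, 0]}, {"travel": [-5.2, 16, 3], "delta_rot": [0, 0, 0]}, {"travel": [-6.2, 19, 3.9], "delta_rot": [0, 0, 0]}]}}

```text
time: 15.42
ee_pos: [0.4873, 0.357, 0.1642]
tool_rot: [-0.104, 0.995, 0.001, -0.0]
force: [1.0, -0.3, -0.0]
grip_width: 0.0597
```

Call:
{"method": "drive_tool", "body": {"rows": [{"travel": [0, 0, 0], "delta_rot": [0, 0, 0]}, {"travel": [0, 0, 0], "delta_rot": [0, 0, 0]}]}}

```text
time: 15.58
ee_pos: [0.4868, 0.3557, 0.1633]
tool_rot: [-0.105, 0.995, 0.001, -0.001]
force: [0.1, -0.8, 0.7]
grip_width: 0.0599
```

```bash
python3 tins2.py w11.png
```

```text
[ 0.57  0.5   1.46  0.    1.19 -1.21] [0.4868 0.3557 0.1633] [-0.208  0.978]
red 0
grn 2402 [491.1 357.6] [52.  33.2] yaw 12.0 ztop 0.0811
travel [-0.47, 0.18, 10.61] rot [0.1, -0.1, -0.0] n>= 2.5
```

View pics/w11.png

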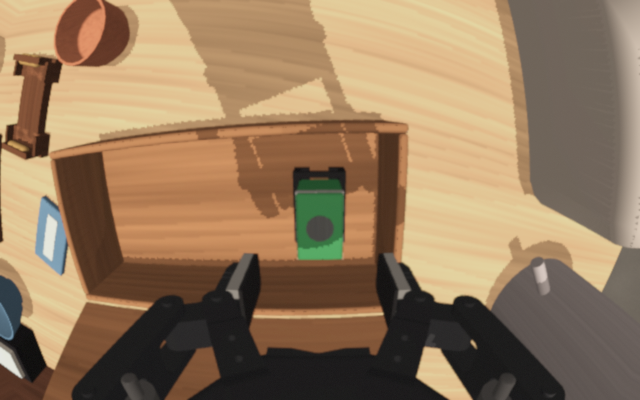

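Green tin centred at (320,225), and there's clearance to the chest's end wall. Grasping.

Call:
{"method": "drive_tool", "body": {"rows": [{"travel": [-0.4, 0.2, 3], "delta_rot": [0, 0, 0]}, {"travel": [-0.4, 0.2, 6], "delta_rot": [0, 0, 0]}, {"travel": [-0.4, 0.2, 9], "delta_rot": [0, 0, 0]}, {"travel": [-0.4, 0.2, 10.5], "delta_rot": [0, 0, 0]}, {"travel": [-0.4, 0.2, 10.5], "delta_rot": [0, 0, 0]}]}}

```text
time: 16.05
ee_pos: [0.4894, 0.3556, 0.057]
tool_rot: [-0.103, 0.995, 0.0, -0.002]
force: [-0.0, -1.2, -0.2]
grip_width: 0.0599
```

Call:
{"method": "drive_tool", "body": {"rows": [{"travel": [0, 0, 0], "delta_rot": [0, 0, 0]}, {"travel": [0, 0, 0], "delta_rot": [0, 0, 0]}, {"travel": [0, 0, 0], "delta_rot": [0, 0, 0]}, {"travel": [0, 0, 0], "delta_rot": [0, 0, 0]}, {"travel": [0, 0, 0], "delta_rot": [0, 0, 0]}], "hand": 0, "force": 70}}

```text
time: 16.47
ee_pos: [0.491, 0.358, 0.0622]
tool_rot: [-0.104, 0.995, 0.002, 0.001]
force: [1.1, -2.1, 8.4]
grip_width: 0.0335
```

Call:
{"method": "drive_tool", "body": {"rows": [{"travel": [0, 0, -2], "delta_rot": [0, 0, 0]}, {"travel": [0, 0, -5], "delta_rot": [0, 0, 0]}, {"travel": [0, 0, -9], "delta_rot": [0, 0, 0]}, {"travel": [0, 0, -13.5], "delta_rot": [0, 0, 0]}]}}

```text
time: 16.8
ee_pos: [0.4895, 0.3571, 0.1933]
tool_rot: [-0.104, 0.995, 0.001, -0.001]
force: [1.6, 0.1, -1.0]
grip_width: 0.0329
```

```bash
python3 held.py green; python3 -c "
from h import *
go([.517,-.2344,.20],RT(-9.66))"
```

```text
held in tool frame: c [ 0.3 -0.4] sz [34.  52.2] yaw -0.42 top z -18.2 -> bottom at tool z 54.3
travel [9.78, -58.55, -0.17] rot [0.5, 0.6, 21.6] n>= 14.2
```

Call:
{"method": "drive_tool", "body": {"rows": [{"travel": [0.7, -4, -0.5], "delta_rot": [0, 0, 4]}, {"travel": [1.4, -8, -0.5], "delta_rot": [0, 0, 8]}, {"travel": [2.1, -12, -0.5], "delta_rot": [0, 0, 12]}, {"travel": [2.8, -16, -0.5], "delta_rot": [0, 0, 16]}, {"travel": [3.4, -20, -0.5], "delta_rot": [0.3, 0.4, 21.6]}]}}

```text
time: 17.27
ee_pos: [0.4975, 0.1529, 0.1969]
tool_rot: [0.086, 0.996, -0.002, -0.003]
force: [1.6, 0.3, -1.8]
grip_width: 0.0332
```

Call:
{"method": "drive_tool", "body": {"rows": [{"travel": [0, -4, 0], "delta_rot": [0, 0, 0]}, {"travel": [0, -8, 0], "delta_rot": [0, 0, 0]}, {"travel": [0, -12, 0], "delta_rot": [0, 0, 0]}, {"travel": [0, -16, 0], "delta_rot": [0, 0, 0]}, {"travel": [0, -20, 0], "delta_rot": [0, 0, 0]}]}}

```text
time: 17.68
ee_pos: [0.4637, -0.0441, 0.1978]
tool_rot: [0.084, 0.996, -0.002, -0.003]
force: [1.1, -0.2, -1.0]
grip_width: 0.0334
```

```bash
python3 -c "
from h import *
go([.514,-.2339,.14],RT(-9.66))"
```

```text
travel [-8.18, -17.84, 5.81] rot [-0.2, -0.3, -0.0] n>= 4.9
```

Call:
{"method": "drive_tool", "body": {"rows": [{"travel": [-1.6, -3.6, 0], "delta_rot": [-0.2, -0.3, 0]}, {"travel": [-3.3, -7.2, 0], "delta_rot": [-0.2, -0.3, 0]}, {"travel": [-5, -10.8, 1.5], "delta_rot": [-0.2, -0.3, 0]}, {"travel": [-6.6, -14.4, 3], "delta_rot": [-0.2, -0.3, 0]}, {"travel": [-8.2, -17.8, 5.8], "delta_rot": [-0.2, -0.3, 0]}]}}

```text
time: 18.1
ee_pos: [0.5143, -0.2298, 0.1448]
tool_rot: [0.085, 0.996, -0.001, 0.001]
force: [1.1, 0.1, -0.6]
grip_width: 0.0331
```

Call:
{"method": "drive_tool", "body": {"rows": [{"travel": [0, 0, 0], "delta_rot": [0, 0, 0]}, {"travel": [0, 0, 0], "delta_rot": [0, 0, 0]}]}}

```text
time: 18.27
ee_pos: [0.5128, -0.2278, 0.1417]
tool_rot: [0.086, 0.996, 0.0, -0.002]
force: [0.6, 0.1, -1.4]
grip_width: 0.0331
```

```bash
python3 rails.py w12.png; python3 held.py green; python3 -c "
from h import *
go([.514,-.2339,.0765],RT(-9.66))"
```

```text
[ 0.5128 -0.2278  0.1417] dq 0.064
held in tool frame: c [-0.1 -0.2] sz [34.4 52.9] yaw -1.49 top z -18.1 -> bottom at tool z 54.4
travel [-0.18, -0.73, 6.74] rot [-0.0, -0.0, -0.0] n>= 1.6
```

View pics/w12.png

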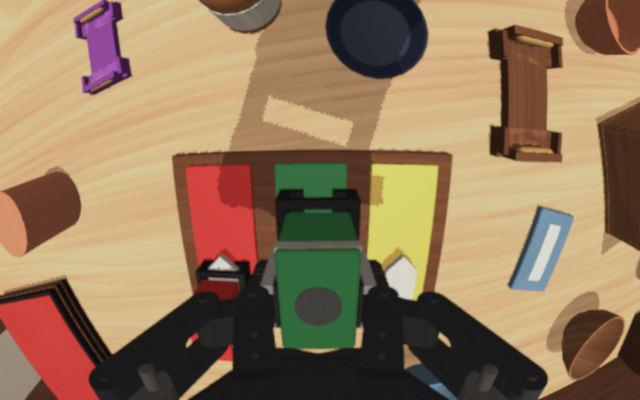

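The green tin is lined up over the green plate's front, at (318,210). Lowering it.

Call:
{"method": "drive_tool", "body": {"rows": [{"travel": [-0.1, -0.7, 2.5], "delta_rot": [0, 0, 0]}, {"travel": [-0.1, -0.7, 5], "delta_rot": [0, 0, 0]}, {"travel": [-0.1, -0.7, 6.4], "delta_rot": [0, 0, 0]}, {"travel": [-0.1, -0.7, 6.4], "delta_rot": [0, 0, 0]}, {"travel": [-0.1, -0.7, 6.4], "delta_rot": [0, 0, 0]}]}}

```text
time: 18.78
ee_pos: [0.5135, -0.233, 0.0803]
tool_rot: [0.084, 0.996, -0.0, -0.0]
force: [-0.2, -0.7, -1.3]
grip_width: 0.0333
```

```bash
python3 held.py green; python3 -c "
from h import *
s=arm.read_state();print(s['force'],s['ee_pos'])
go([.514,-.2339,.0727],RT(-9.66))"
```

```text
held in tool frame: c [ 0.1 -0.6] sz [33.9 52.6] yaw -0.1 top z -18.1 -> bottom at tool z 54.4
[-0.49314875 -0.60005138 -0.93512206] [ 0.51389201 -0.23340548  0.08096692]
travel [-0.02, -0.05, 0.83] rot [-0.1, 0.0, 0.0] n>= 0.2
```

Call:
{"method": "drive_tool", "body": {"rows": [{"travel": [0, 0, 0.3], "delta_rot": [0, 0, 0]}, {"travel": [0, 0, 0.6], "delta_rot": [0, 0, 0]}, {"travel": [0, 0, 0.8], "delta_rot": [0, 0, 0]}, {"travel": [0, 0, 0.8], "delta_rot": [0, 0, 0]}]}}

```text
time: 19.17
ee_pos: [0.5142, -0.2343, 0.0731]
tool_rot: [0.084, 0.996, -0.001, 0.001]
force: [-1.0, 1.0, 13.2]
grip_width: 0.033
```

Call:
{"method": "drive_tool", "body": {"rows": [{"travel": [-0.8, 0, -0.05], "delta_rot": [0, 0, 0]}, {"travel": [-1.6, 0, -0.05], "delta_rot": [0, 0, 0]}, {"travel": [-2.4, 0, -0.05], "delta_rot": [0, 0, 0]}, {"travel": [-3.2, 0, -0.05], "delta_rot": [0, 0, 0]}, {"travel": [-4.0, 0, -0.05], "delta_rot": [0, 0, 0]}]}}

```text
time: 19.58
ee_pos: [0.5536, -0.241, 0.0731]
tool_rot: [0.084, 0.996, -0.001, 0.0]
force: [-1.7, -0.6, 8.9]
grip_width: 0.0331
```

```bash
python3 held.py green; python3 -c "
from h import *
s=arm.read_state();print(s['force'],s['ee_pos'],s['grip_width'])
go([.5945,-.2476,.0735],RT(-9.66))"
```

```text
held in tool frame: c [ 0.1 -0.6] sz [52.4 34. ] yaw 0.07 top z -18.1 -> bottom at tool z 54.4
[ 3.43394591 -0.4154993  10.86630316] [ 0.5546823  -0.24116055  0.07311769] 0.0333251175663888
travel [-4.03, 0.03, -0.03] rot [-0.1, 0.1, -0.0] n>= 1.0
```

Call:
{"method": "drive_tool", "body": {"rows": [{"travel": [-0.7, 0, 0], "delta_rot": [0, 0, 0]}, {"travel": [-1.4, 0, 0], "delta_rot": [0, 0, 0]}, {"travel": [-2.1, 0, 0], "delta_rot": [0, 0, 0]}, {"travel": [-2.8, 0, 0], "delta_rot": [0, 0, 0]}, {"travel": [-3.4, 0, 0], "delta_rot": [0, 0, 0]}]}}

```text
time: 20.05
ee_pos: [0.5871, -0.2467, 0.0731]
tool_rot: [0.084, 0.996, -0.001, 0.001]
force: [-0.5, 0.6, 8.6]
grip_width: 0.0331
```

Call:
{"method": "drive_tool", "body": {"rows": [{"travel": [-0.3, 0, 0], "delta_rot": [0, 0, 0]}, {"travel": [-0.6, 0, 0], "delta_rot": [0, 0, 0]}, {"travel": [-0.8, 0, 0], "delta_rot": [0, 0, 0]}]}}

```text
time: 20.3
ee_pos: [0.5948, -0.248, 0.0732]
tool_rot: [0.084, 0.996, -0.001, 0.0]
force: [-10.5, 2.9, 18.0]
grip_width: 0.0334
```

```bash
python3 held.py green;python3 -c "
from h import *
s=arm.read_state();print(s['force'],s['ee_pos'],s['grip_width'])
go([.5945,-.2476,.0735],RT(-9.66))"
```

```text
held in tool frame: c [ 0.5 -0.5] sz [51.8 34.3] yaw 0.38 top z -18.1 -> bottom at tool z 54.4
[-0.77137957 -0.05201113 10.88358562] [ 0.59473675 -0.24798139  0.07315191] 0.03342518644644307
travel [0.03, 0.03, -0.03] rot [-0.1, 0.0, -0.0] n>= 0.0
```

Call:
{"method": "drive_tool", "body": {"rows": [{"travel": [-0.2, 0, 0], "delta_rot": [0, 0, 0]}, {"travel": [-0.3, 0, 0], "delta_rot": [0, 0, 0]}]}}

```text
time: 20.52
ee_pos: [0.5954, -0.2481, 0.0733]
tool_rot: [0.085, 0.996, 0.0, -0.003]
force: [-33.0, 9.1, 30.3]
grip_width: 0.0332
```

```bash
python3 held.py green;python3 -c "
from h import *
s=arm.read_state();print(s['force'],s['ee_pos'],s['grip_width'])"
```

```text
held in tool frame: c [ 0.4 -0.5] sz [33.9 51.8] yaw -0.91 top z -18.1 -> bottom at tool z 54.4
[-26.05371796   7.3005764   25.88269582] [ 0.59530173 -0.24807112  0.07334057] 0.03338098658696535
```

Against the stop. Relieving the push, releasing narrowly and lifting straight up.

Call:
{"method": "drive_tool", "body": {"rows": [{"travel": [0.2, 0, 0], "delta_rot": [0, 0, 0]}, {"travel": [0.2, 0, 0], "delta_rot": [0, 0, 0]}, {"travel": [0.2, 0, -1.5], "delta_rot": [0, 0, 0]}, {"travel": [0.2, 0, -5], "delta_rot": [0, 0, 0]}, {"travel": [0.2, 0, -9], "delta_rot": [0, 0, 0]}], "hand": 55}}

```text
time: 20.98
ee_pos: [0.5943, -0.2473, 0.1605]
tool_rot: [0.084, 0.996, 0.0, -0.003]
force: [1.1, -0.1, 0.2]
grip_width: 0.0467
```

Call:
{"method": "drive_tool", "body": {"rows": [{"travel": [3, 3, -3], "delta_rot": [0, 0, 0]}, {"travel": [5, 7, -4], "delta_rot": [0, 0, 0]}, {"travel": [5, 11, -4], "delta_rot": [0, 0, 0]}, {"travel": [5, 15, -4], "delta_rot": [0, 0, 0]}, {"travel": [5, 19, -4], "delta_rot": [0, 0, 0]}]}}

```text
time: 21.4
ee_pos: [0.5766, -0.0569, 0.2025]
tool_rot: [0.085, 0.996, -0.0, 0.0]
force: [0.2, -0.1, 0.1]
grip_width: 0.0472
```

```bash
cat > chk.py <<'E'
from h import *
import sys
p=arm.camera("side"); save(p,"s_"+sys.argv[1],(230,100,220,200),3.0); p2=arm.camera("top"); save(p2,"t_"+sys.argv[1],(120,90,320,230),2.5)
for nm,p in (("side",p),("top",p2)):
  C=cloud(p); I=p["color"]; hsv=cv2.cvtColor(I,cv2.COLOR_RGB2HSV); H,S,V=[hsv[...,i].astype(int) for i in range(3)]
  Z=C[...,2]; a=np.radians(-9.66); M=np.array([[np.cos(a),-np.sin(a)],[np.sin(a),np.cos(a)]])
  for n,home,hm in (("red",[.5812,-.3255],(H<8)|(H>172)),("green",[.5945,-.2476],(H>50)&(H<85))):
    m=hm&(S>90)&(Z>.084)&(Z<.1)&(C[...,0]>.5)&(C[...,0]<.68)&(C[...,1]<-.15)&(C[...,1]>-.42)
    P=C[m]
    if len(P)<20: print(nm,n,len(P)); continue
    Q=(P[:,:2]-home)@M*1000
    print(nm,n,len(P),"along",Q[:,0].min().round(1),Q[:,0].max().round(1),"across",Q[:,1].min().round(1),Q[:,1].max().round(1),np.median(P[:,2]).round(4))
  m=(H>95)&(H<120)&(S>60)&(Z<.05)&(C[...,0]>.4)&(C[...,0]<.7)&(C[...,1]>-.1)&(C[...,1]<.1)
  if m.sum()>100:
    P=C[m]; c,sz,an=cv2.minAreaRect((P[:,:2]*1000).astype(np.float32)); b=cv2.boxPoints((c,sz,an)); e=b[1]-b[0]; f=b[2]-b[1]; L=e if np.hypot(*e)>np.hypot(*f) else f
    print(nm,"tile",len(P),np.round(c,1),np.round(sz,1),np.degrees(np.arctan(L[1]/L[0])).round(1),np.median(P[:,2]).round(4))
E
python3 chk.py 13.png
```

```text
side red 144 along -26.1 25.8 across -19.1 17.2 0.0901
side green 112 along -25.2 25.2 across -19.3 15.6 0.0899
side tile 242 [613.5  12.1] [61.9 97. ] -21.4 0.0092
top red 217 along -26.6 25.1 across -16.9 18.5 0.09
top green 178 along -26.9 23.5 across -16.0 17.8 0.0898
```

View pics/s_13.png

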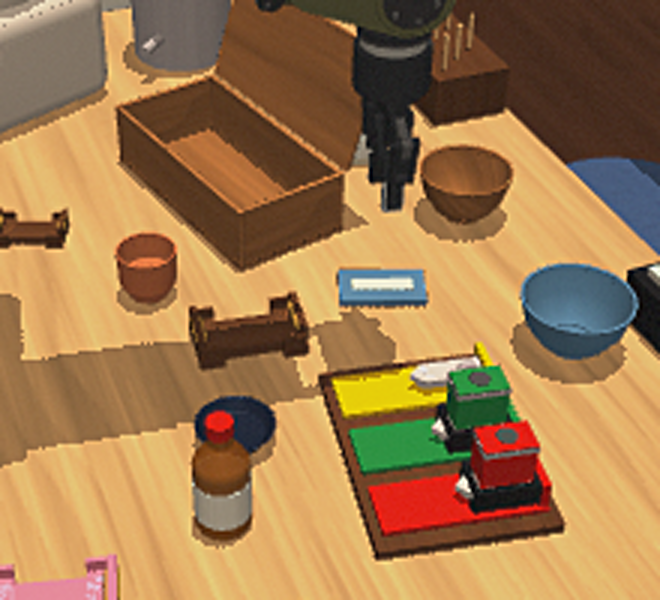

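Both tins are home within about 1 mm and the chest is empty. Next the tile at crop (382,287); it hasn't moved, at about (0.613, 0.013). Moving above it.

```bash
python3 -c "
from h import *
go([.600,.018,.14],RT(-20.5))"
```

```text
travel [-1.07, 7.42, 6.19] rot [0.0, -0.0, 11.1] n>= 2.3
```

Call:
{"method": "drive_tool", "body": {"rows": [{"travel": [-0.4, 2.5, 2], "delta_rot": [0, 0, 4]}, {"travel": [-0.8, 5, 4], "delta_rot": [0, 0, 8]}, {"travel": [-1.1, 7.4, 6.2], "delta_rot": [0, 0, 11]}, {"travel": [-1.1, 7.4, 6.2], "delta_rot": [0, 0, 11]}, {"travel": [-1.1, 7.4, 6.2], "delta_rot": [0, 0, 11]}], "hand": 85}}

```text
time: 21.92
ee_pos: [0.5997, 0.0131, 0.1381]
tool_rot: [0.179, 0.984, -0.001, -0.002]
force: [0.3, 0.3, 1.0]
grip_width: 0.0728
```

```bash
cat > tile.py <<'E'
from h import *
import sys
s=arm.read_state(); p=arm.camera("wrist"); save(p,sys.argv[1]); C=wcloud(p,s); hsv=cv2.cvtColor(p["color"],cv2.COLOR_RGB2HSV); H,S,V=[hsv[...,i].astype(int) for i in range(3)]
Z=C[...,2]; print(s["ee_pos"].round(4),s["grip_width"].round(4))
def rr(m,n):
    k,l,st,ct=cv2.connectedComponentsWithStats(m.astype(np.uint8)); m=l==1+np.argmax(st[1:,4])
    P=C[m]; c,sz,an=cv2.minAreaRect((P[:,:2]*1000).astype(np.float32)); b=cv2.boxPoints((c,sz,an)); e=b[1]-b[0]; f=b[2]-b[1]; L=e if np.hypot(*e)>np.hypot(*f) else f
    y=np.degrees(np.arctan(L[1]/L[0])); print(n,len(P),np.round(c,1),np.round(sz,1),"yaw",y.round(2),"z",np.median(P[:,2]).round(4)); return c/np.float64(1000),y
reg=(C[...,0]>.5)&(C[...,0]<.7)&(np.abs(C[...,1])<.1)
c,y=rr(reg&(Z>.006)&(Z<.02)&(((H>95)&(H<120)&(S>60))|((S<60)&(V>150))),"tile")
go([c[0],c[1],.035],RT(y))
rr((Z>.006)&(Z<.05)&(C[...,0]>.36)&(C[...,0]<.52)&(C[...,1]>-.1)&(C[...,1]<.06),"holder")
E
python3 tile.py w14.png
```

```text
Traceback (most recent call last):
  File "tile.py", line 4, in <module>
    Z=C[...,2]; print(s["ee_pos"].round(4),s["grip_width"].round(4))
                                           ^^^^^^^^^^^^^^^^^^^^^
AttributeError: 'float' object has no attribute 'round'
```

View pics/w14.png

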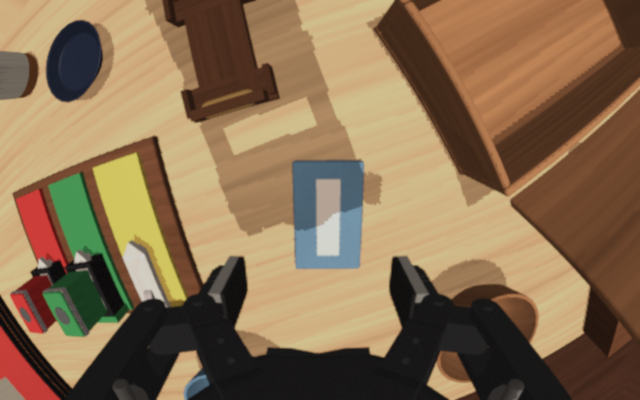

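```bash
sed -i 's/s\["grip_width"\].round(4)/s["grip_width"]/' tile.py; python3 tile.py w14b.png
```

```text
[0.6    0.0123 0.1393] 0.07273539888149952
tile 6913 [614.8  15.8] [ 59.9 100. ] yaw -20.17 z 0.0108
travel [-1.22, 0.89, 10.5] rot [-0.0, -0.0, -0.5] n>= 2.5
holder 8396 [445.  -14.9] [ 75.3 116. ] yaw -8.01 z 0.0151
```

The tile is centred at (328,214) and fits 60 x 100 mm. Descending with open jaws.

Call:
{"method": "drive_tool", "body": {"rows": [{"travel": [-1.2, 0.9, 3], "delta_rot": [0, 0, -0.5]}, {"travel": [-1.2, 0.9, 6.5], "delta_rot": [0, 0, -0.5]}, {"travel": [-1.2, 0.9, 9.5], "delta_rot": [0, 0, -0.5]}, {"travel": [-1.2, 0.9, 10.8], "delta_rot": [0, 0, -0.5]}, {"travel": [-1.2, 0.9, 11.2], "delta_rot": [0, 0, -0.5]}]}}

```text
time: 22.43
ee_pos: [0.6134, 0.0157, 0.0258]
tool_rot: [0.176, 0.984, -0.001, -0.002]
force: [-0.8, -0.2, 0.5]
grip_width: 0.0724
```

Call:
{"method": "drive_tool", "body": {"rows": [{"travel": [0, 0, 0], "delta_rot": [0, 0, 0]}, {"travel": [0, 0, 0.3], "delta_rot": [0, 0, 0]}, {"travel": [0, 0, 0.5], "delta_rot": [0, 0, 0]}]}}

```text
time: 22.68
ee_pos: [0.6152, 0.0164, 0.0242]
tool_rot: [0.175, 0.985, -0.0, 0.001]
force: [-0.2, 0.2, -0.6]
grip_width: 0.0721
```

```bash
python3 -c "
from h import *
s=arm.read_state();print(s['force'],s['ee_pos'],s['grip_width'])
go([.6148,.0158,.020],RT(-20.2))
p=arm.camera('wrist'); save(p,'w15.png')
C=wcloud(p,s); Rm=R.from_quat(s['tool_rot']); 
for r,c in ((265,245),(275,240),(285,238),(265,395),(275,400),(262,392)): print(r,c,C[r,c].round(4))
p=arm.camera('side'); save(p,'s15.png',(320,160,90,60),8)"
```

```text
[-0.2460724   0.24293479 -0.55681564] [0.61518385 0.01637537 0.02424649] 0.07210877076782676
travel [0.02, -0.07, 0.42] rot [0.0, 0.1, 0.0] n>= 0.1
265 245 [ 0.5983 -0.0164  0.0154]
275 240 [ 0.5981 -0.0166  0.0255]
285 238 [ 0.6005 -0.0176  0.0303]
265 395 [0.6191 0.0528 0.0238]
275 400 [0.6187 0.0529 0.0338]
262 392 [0.6211 0.0523 0.017 ]
```

View pics/w15.png

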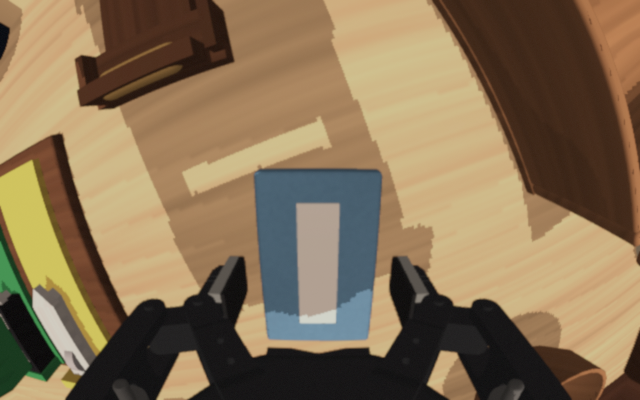

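View pics/s15.png

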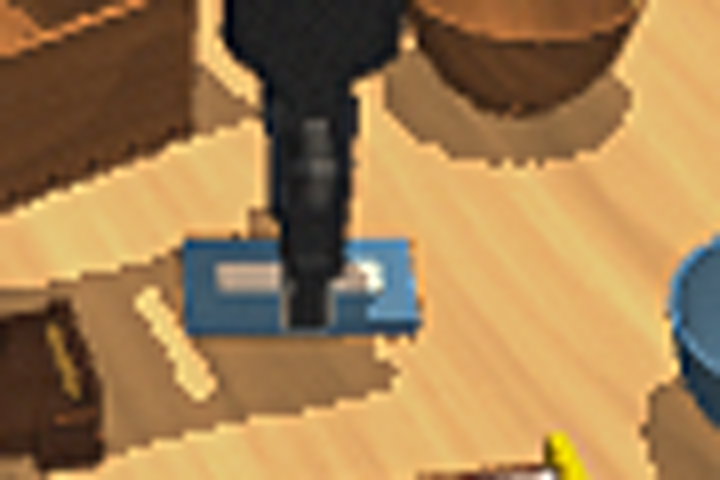

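The tips are at about z 0.014, because open pads stand back. Lowering 9 mm more, then closing.

Call:
{"method": "drive_tool", "body": {"rows": [{"travel": [0, -0.07, 0.4], "delta_rot": [0, 0, 0]}, {"travel": [0, -0.07, 0.7], "delta_rot": [0, 0, 0]}, {"travel": [0, -0.07, 0.9], "delta_rot": [0, 0, 0]}, {"travel": [0, -0.07, 0.9], "delta_rot": [0, 0, 0]}]}}

```text
time: 23.12
ee_pos: [0.6136, 0.0159, 0.0127]
tool_rot: [0.175, 0.985, -0.0, -0.001]
force: [-0.7, 0.2, 0.1]
grip_width: 0.0724
```

Call:
{"method": "drive_tool", "body": {"rows": [{"travel": [0, 0, 0], "delta_rot": [0, 0, 0]}, {"travel": [0, 0, 0], "delta_rot": [0, 0, 0]}, {"travel": [0, 0, 0], "delta_rot": [0, 0, 0]}, {"travel": [0, 0, 0], "delta_rot": [0, 0, 0]}], "hand": 0, "force": 60}}

```text
time: 23.45
ee_pos: [0.6148, 0.016, 0.0146]
tool_rot: [0.175, 0.985, -0.0, 0.0]
force: [-0.6, 0.8, 8.2]
grip_width: 0.0581
```

```bash
python3 -c "
from h import *
s=arm.read_state();print(s['force'],s['ee_pos'],s['grip_width'])
p=arm.camera('side'); save(p,'s16.png',(320,160,90,60),8)"
```

```text
[-0.62410792  0.78690163  8.20655371] [0.61476598 0.01596617 0.0145703 ] 0.058061961541355726
```

View pics/s16.png

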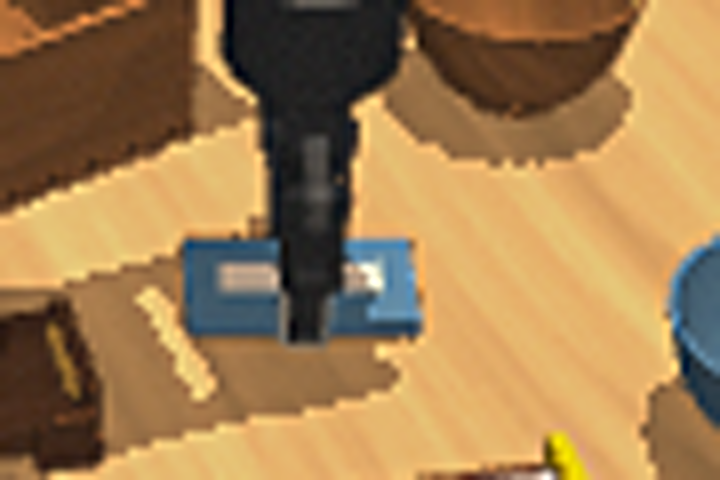

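Call:
{"method": "drive_tool", "body": {"rows": [{"travel": [0, 0, -1], "delta_rot": [0, 0, 0]}, {"travel": [0, 0, -4], "delta_rot": [0, 0, 0]}, {"travel": [0, 0, -8], "delta_rot": [0, 0, 0]}, {"travel": [0, 0, -12], "delta_rot": [0, 0, 0]}]}}

```text
time: 23.83
ee_pos: [0.6133, 0.016, 0.1345]
tool_rot: [0.175, 0.985, -0.0, -0.002]
force: [1.3, 0.1, -0.9]
grip_width: 0.0581
```

```bash
python3 -c "
from h import *
go([.455,-.015,.145],RT(-7.7))"
```

```text
travel [13.8, -8.38, -0.99] rot [-0.1, -0.2, -12.5] n>= 3.9
```

Call:
{"method": "drive_tool", "body": {"rows": [{"travel": [3, -1.8, -1], "delta_rot": [0, 0, -3]}, {"travel": [6, -3.6, -1], "delta_rot": [0, 0, -6]}, {"travel": [9.5, -5.8, -1], "delta_rot": [0, 0, -9]}, {"travel": [13.8, -8.4, -1], "delta_rot": [0, -0.2, -12.5]}, {"travel": [13.8, -8.4, -1], "delta_rot": [0, -0.2, -12.5]}]}}

```text
time: 24.25
ee_pos: [0.4502, -0.0156, 0.143]
tool_rot: [0.065, 0.998, -0.001, -0.001]
force: [-1.0, -0.5, -1.0]
grip_width: 0.0585
```

Call:
{"method": "drive_tool", "body": {"rows": [{"travel": [0, 0, 0], "delta_rot": [0, 0, 0]}, {"travel": [0, 0, 0], "delta_rot": [0, 0, 0]}]}}

```text
time: 24.42
ee_pos: [0.4562, -0.0153, 0.1445]
tool_rot: [0.067, 0.998, -0.001, 0.002]
force: [1.2, 0.3, -0.8]
grip_width: 0.0583
```

```bash
cat > hold.py <<'E'
from h import *
import sys
s=arm.read_state(); p=arm.camera("wrist"); save(p,sys.argv[1]); C=wcloud(p,s); hsv=cv2.cvtColor(p["color"],cv2.COLOR_RGB2HSV); H,S,V=[hsv[...,i].astype(int) for i in range(3)]
Z=C[...,2]; print(s["ee_pos"].round(4),s["grip_width"],s["force"].round(1))
T=R.from_quat(s["tool_rot"]).inv().apply((C.reshape(-1,3)-s["ee_pos"])).reshape(C.shape)*1000
def rr(P,n):
    c,sz,an=cv2.minAreaRect(P[:,:2].astype(np.float32)); b=cv2.boxPoints((c,sz,an)); e=b[1]-b[0]; f=b[2]-b[1]; L=e if np.hypot(*e)>np.hypot(*f) else f
    print(n,len(P),np.round(c,1),np.round(sz,1),"yaw",np.degrees(np.arctan(L[1]/L[0])).round(2),"z",np.median(P[:,2]).round(4))
m=(((H>95)&(H<120)&(S>60))|((S<60)&(V>120)))&(np.abs(T[...,0])<70)&(np.abs(T[...,1])<35)&(T[...,2]>-10)&(T[...,2]<25)
k,l,st,ct=cv2.connectedComponentsWithStats(m.astype(np.uint8)); rr(T[l==1+np.argmax(st[1:,4])],"held tile (tool mm)")
m=(Z>.006)&(Z<.05)&(C[...,0]>.34)&(C[...,0]<.54)&(C[...,1]>-.11)&(C[...,1]<.06)
k,l,st,ct=cv2.connectedComponentsWithStats(m.astype(np.uint8)); rr(C[l==1+np.argmax(st[1:,4])]*1000,"holder")
E
python3 hold.py w17.png
```

```text
[ 0.4562 -0.0153  0.1445] 0.05832866336210231 [ 1.2  0.3 -0.8]
held tile (tool mm) 21193 [ 0.5 -0.6] [60.2 99.1] yaw -0.13 z 3.5916
holder 4943 [405.   -9.9] [74.7 51.9] yaw 82.02 z 15.359
```

View pics/w17.png

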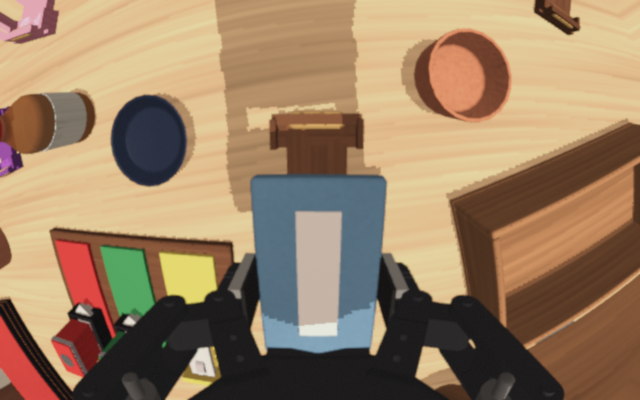

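The held tile is centred in the grip, but it hides most of the holder. Backing off for one full view of the holder.

Call:
{"method": "drive_tool", "body": {"rows": [{"travel": [-3, 0, -1], "delta_rot": [0, 0, 0]}, {"travel": [-6, 0, -2], "delta_rot": [0, 0, 0]}, {"travel": [-8, 0, -2], "delta_rot": [0, 0, 0]}, {"travel": [-8, 0, -2], "delta_rot": [0, 0, 0]}, {"travel": [-8, 0, -2], "delta_rot": [0, 0, 0]}]}}

```text
time: 24.88
ee_pos: [0.5358, -0.0258, 0.1629]
tool_rot: [0.067, 0.998, -0.001, 0.0]
force: [-0.2, -0.6, -1.7]
grip_width: 0.0581
```

```bash
python3 hold.py w18.png; python3 - <<'E'
from h import *
p=arm.camera("top"); C=cloud(p)
for n in ("wrist",):
    s=arm.read_state(); p=arm.camera(n); C=wcloud(p,s); Z=C[...,2]
    a=np.radians(-7.8)
    m=(Z>.018)&(Z<.045)&(C[...,0]>.36)&(C[...,0]<.52)&(C[...,1]>-.08)&(C[...,1]<.05)
    P=C[m][:,:2]-[.4405,-.0149]; Q=np.stack([P@[np.cos(a),np.sin(a)],P@[-np.sin(a),np.cos(a)]],1)*1000
    print("raised: along",np.percentile(Q[:,0],[0.5,99.5]).round(1),"across",np.percentile(Q[:,1],[.5,99.5]).round(1),len(Q))
    hi=C[m][:,2]>.031
    q=Q[hi]; print("hi along hist",np.histogram(q[:,0],bins=np.arange(-66,67,4)))
    f=(Z>.010)&(Z<.018)&(np.abs(C[...,0]-.44)<.06)&(np.abs(C[...,1]+.015)<.05)
    P=C[f][:,:2]-[.4405,-.0149]; Q=np.stack([P@[np.cos(a),np.sin(a)],P@[-np.sin(a),np.cos(a)]],1)*1000
    k=np.abs(Q[:,0])<25; print("floor mid across",np.percentile(Q[k,1],[1,99]).round(1)); k=np.abs(Q[:,1])<18; print("floor along",np.percentile(Q[k,0],[1,99]).round(1))
E
```

```text
[ 0.5358 -0.0258  0.1629] 0.05809998210021063 [-0.2 -0.6 -1.7]
held tile (tool mm) 21135 [0.5 0.1] [99. 61.] yaw 0.43 z 3.6158
holder 10426 [440.3 -14.8] [ 74.8 120.9] yaw -7.94 z 15.2688
raised: along [-59.9  59.7] across [-36.4  37.1] 3027
hi along hist (array([  0, 157, 346, 389,  82,   0,   0,   0,   0,   0,   0,   0,   0,
         0,   0,   0,   0,   0,   0,   0,   0,   0,   0,   0,   0,   0,
         0,   0,  52, 374, 343, 163,   0]), array([-66, -62, -58, -54, -50, -46, -42, -38, -34, -30, -26, -22, -18,
       -14, -10,  -6,  -2,   2,   6,  10,  14,  18,  22,  26,  30,  34,
        38,  42,  46,  50,  54,  58,  62,  66]))
floor mid across [-24.2  25. ]
floor along [-49.5  48.9]
```

View pics/w18.png

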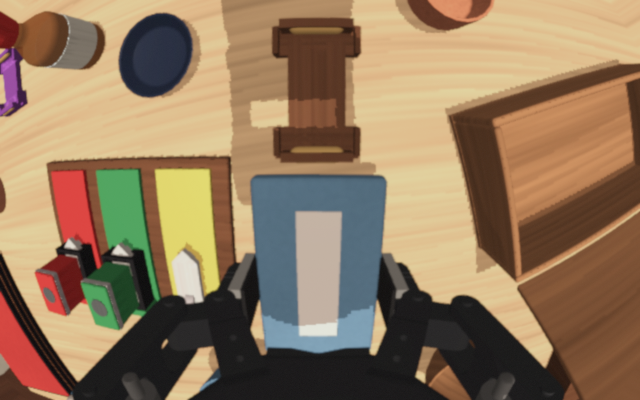

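Full view: the holder at (317,90) fits 120 x 75 mm, centre (0.4403, -0.0147), yaw -7.9°. Moving above it.

```bash
python3 -c "
from h import *
go([.4408,-.0145,.085],RT(-7.9))"
```

```text
travel [9.44, -0.14, 7.82] rot [-0.1, 0.0, 0.2] n>= 2.9
```

Call:
{"method": "drive_tool", "body": {"rows": [{"travel": [3.5, -0.1, 1], "delta_rot": [0, 0, 0.2]}, {"travel": [7, -0.1, 3], "delta_rot": [0, 0, 0.2]}, {"travel": [9.4, -0.1, 5.5], "delta_rot": [0, 0, 0.2]}, {"travel": [9.4, -0.1, 7.8], "delta_rot": [0, 0, 0.2]}, {"travel": [9.4, -0.1, 7.8], "delta_rot": [0, 0, 0.2]}]}}

```text
time: 25.45
ee_pos: [0.4389, -0.014, 0.0828]
tool_rot: [0.069, 0.998, -0.0, -0.002]
force: [0.0, -0.1, -1.2]
grip_width: 0.0581
```

Call:
{"method": "drive_tool", "body": {"rows": [{"travel": [0, 0, 0], "delta_rot": [0, 0, 0]}, {"travel": [0, 0, 0], "delta_rot": [0, 0, 0]}]}}

```text
time: 25.62
ee_pos: [0.4427, -0.0145, 0.0868]
tool_rot: [0.069, 0.998, -0.001, 0.002]
force: [0.2, 0.2, -1.1]
grip_width: 0.0581
```

```bash
python3 hold.py w19.png; python3 -c "
from h import *
go([.4408,-.0145,.048],RT(-7.9))
p=arm.camera('side'); save(p,'s19.png',(270,170,90,70),8)"
```

```text
[ 0.4427 -0.0145  0.0868] 0.05811066243573712 [ 0.2  0.2 -1.1]
held tile (tool mm) 21201 [ 0.5 -0.4] [99.1 60. ] yaw 0.19 z 3.5884
holder 4791 [392.3  -8.5] [74.3 27.3] yaw 82.33 z 26.9375
travel [0.22, -0.02, 3.89] rot [-0.1, 0.2, 0.0] n>= 0.9
```

View pics/s19.png

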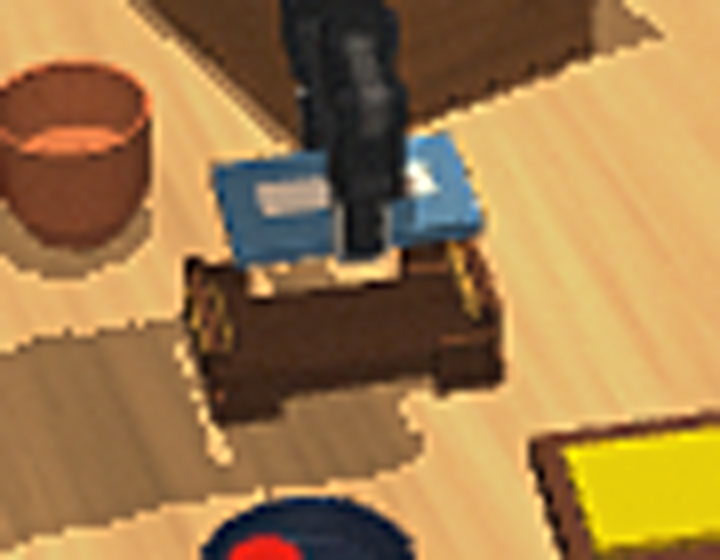

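Call:
{"method": "drive_tool", "body": {"rows": [{"travel": [0.2, 0, 1], "delta_rot": [0, 0.1, 0]}, {"travel": [0.2, 0, 2], "delta_rot": [0, 0.1, 0]}, {"travel": [0.2, 0, 3], "delta_rot": [0, 0.1, 0]}, {"travel": [0.2, 0, 3.7], "delta_rot": [0, 0.1, 0]}, {"travel": [0.2, 0, 3.7], "delta_rot": [0, 0.1, 0]}]}}

```text
time: 26.13
ee_pos: [0.4393, -0.0142, 0.0469]
tool_rot: [0.069, 0.998, -0.0, -0.001]
force: [-0.9, 0.3, -1.0]
grip_width: 0.0582
```

```bash
python3 hold.py w20.png; python3 -c "
from h import *
go([.4408,-.0145,.028],RT(-7.9))"
```

```text
[ 0.4393 -0.0142  0.0469] 0.05822727748400493 [-0.9  0.3 -1. ]
held tile (tool mm) 21177 [-3.6 -0.3] [107.1  66.2] yaw 0.16 z 3.5848
holder 27233 [437.3 -14.3] [ 85.9 118.4] yaw -8.45 z 43.1409
travel [-0.14, -0.01, 1.96] rot [-0.1, -0.1, 0.0] n>= 0.5
```

View pics/w20.png

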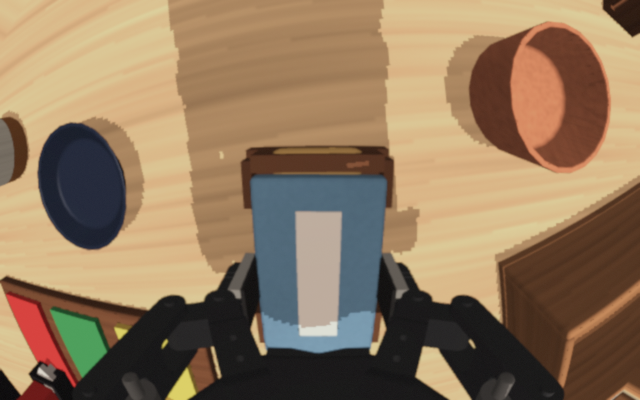

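The tile sits between the guides at (318,265). Lowering onto the bars and pressing gradually.

Call:
{"method": "drive_tool", "body": {"rows": [{"travel": [-0.1, 0, 0.2], "delta_rot": [0, 0, 0]}, {"travel": [-0.1, 0, 0.4], "delta_rot": [0, 0, 0]}, {"travel": [-0.1, 0, 0.6], "delta_rot": [0, 0, 0]}, {"travel": [-0.1, 0, 0.8], "delta_rot": [0, 0, 0]}]}}

```text
time: 26.52
ee_pos: [0.4409, -0.0144, 0.0406]
tool_rot: [0.069, 0.998, -0.001, 0.0]
force: [-0.6, 0.9, -0.5]
grip_width: 0.0581
```

Call:
{"method": "drive_tool", "body": {"rows": [{"travel": [0, 0, 0.3], "delta_rot": [0, 0, 0]}, {"travel": [0, 0, 0.6], "delta_rot": [0, 0, 0]}]}}

```text
time: 26.68
ee_pos: [0.4407, -0.0143, 0.0343]
tool_rot: [0.069, 0.998, -0.001, -0.0]
force: [-1.3, 0.2, -0.2]
grip_width: 0.0581
```

```bash
python3 hold.py w21.png
```

```text
[ 0.4407 -0.0143  0.0343] 0.058134604649389826 [-1.3  0.2 -0.2]
held tile (tool mm) 21015 [-2.1 -0. ] [104.   65.8] yaw 0.23 z 3.5946
holder 30036 [437. -14.] [ 86.2 120.1] yaw -7.63 z 30.7452
```

Call:
{"method": "drive_tool", "body": {"rows": [{"travel": [0, 0, 0.3], "delta_rot": [0, 0, 0]}, {"travel": [0, 0, 0.5], "delta_rot": [0, 0, 0]}, {"travel": [0, 0, 0.6], "delta_rot": [0, 0, 0]}]}}

```text
time: 26.98
ee_pos: [0.4405, -0.0143, 0.0284]
tool_rot: [0.069, 0.998, -0.0, -0.0]
force: [-11.1, 1.0, 23.3]
grip_width: 0.0584
```

```bash
python3 hold.py w21.png;  python3 -c "
from h import *
p=arm.camera('side'); save(p,'s21.png',(270,170,90,70),8)"
```

```text
[ 0.4405 -0.0143  0.0284] 0.05836539420289647 [-11.1   1.   23.3]
held tile (tool mm) 20395 [-2.1 -0.5] [ 65.9 102.2] yaw -0.59 z 3.4739
holder 30718 [439.1 -14.5] [ 86.3 123. ] yaw -6.71 z 25.14
```

View pics/s21.png

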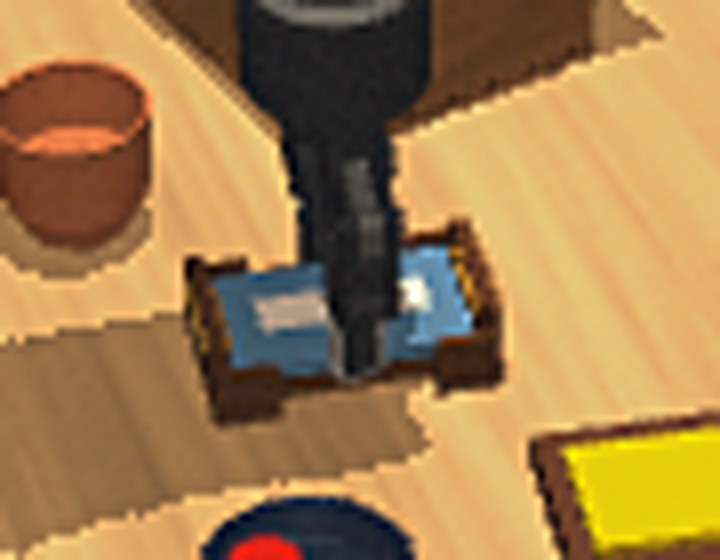

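23 N and the tile's top at z 0.025: it's on the holder floor. Releasing and lifting.

Call:
{"method": "drive_tool", "body": {"rows": [{"travel": [0, 0, -0.05], "delta_rot": [0, 0, 0]}, {"travel": [0, 0, -0.05], "delta_rot": [0, 0, 0]}, {"travel": [0, 0, -0.05], "delta_rot": [0, 0, 0]}, {"travel": [0, 0, -2], "delta_rot": [0, 0, 0]}, {"travel": [0, 0, -6], "delta_rot": [0, 0, 0]}], "hand": 85}}

```text
time: 27.5
ee_pos: [0.4388, -0.0141, 0.0862]
tool_rot: [0.069, 0.998, -0.0, -0.003]
force: [0.7, -0.1, -0.1]
grip_width: 0.0726
```

Call:
{"method": "drive_tool", "body": {"rows": [{"travel": [-3, 0, -2], "delta_rot": [0, 0, 0]}, {"travel": [-5, 0, -4], "delta_rot": [0, 0, 0]}, {"travel": [-5, 0, -5], "delta_rot": [0, 0, 0]}, {"travel": [-5, 0, -5], "delta_rot": [0, 0, 0]}]}}

```text
time: 27.83
ee_pos: [0.4914, -0.0213, 0.1404]
tool_rot: [0.069, 0.998, -0.001, 0.002]
force: [-0.2, -0.1, -0.3]
grip_width: 0.0724
```

```bash
cat > fin.py <<'E'
from h import *
import sys
s=arm.read_state(); p=arm.camera("wrist"); save(p,sys.argv[1]); C=wcloud(p,s); hsv=cv2.cvtColor(p["color"],cv2.COLOR_RGB2HSV); H,S,V=[hsv[...,i].astype(int) for i in range(3)]
Z=C[...,2]; a=np.radians(-7.9)
near=(np.abs(C[...,0]-.44)<.07)&(np.abs(C[...,1]+.015)<.06)
m=near&(((H>95)&(H<120)&(S>60))|((S<60)&(V>120)))&(Z>.015)&(Z<.05)
k,l,st,ct=cv2.connectedComponentsWithStats(m.astype(np.uint8)); P=C[l==1+np.argmax(st[1:,4])]
c,sz,an=cv2.minAreaRect((P[:,:2]*1000).astype(np.float32)); b=cv2.boxPoints((c,sz,an)); e=b[1]-b[0]; f=b[2]-b[1]; L=e if np.hypot(*e)>np.hypot(*f) else f
A=np.c_[P[:,:2]-P[:,:2].mean(0),np.ones(len(P))]; pl=np.linalg.lstsq(A,P[:,2],rcond=None)[0]
print("tile",len(P),np.round(c,1),np.round(sz,1),"yaw",np.degrees(np.arctan(L[1]/L[0])).round(2),"top z",pl[2].round(4),"slope",pl[:2].round(3))
m=near&(Z>.006)&(Z<.05)
P=C[m]; c,sz,an=cv2.minAreaRect((P[:,:2]*1000).astype(np.float32)); print("holder",np.round(c,1),np.round(sz,1),an)
E
python3 fin.py w22.png
```

```text
tile 9140 [442.  -14.7] [ 59.4 101.1] yaw -7.65 top z 0.0249 slope [-0.001  0.001]
holder [440.9 -14.5] [ 75.2 124.7] 82.30415344238281
```

View pics/w22.png

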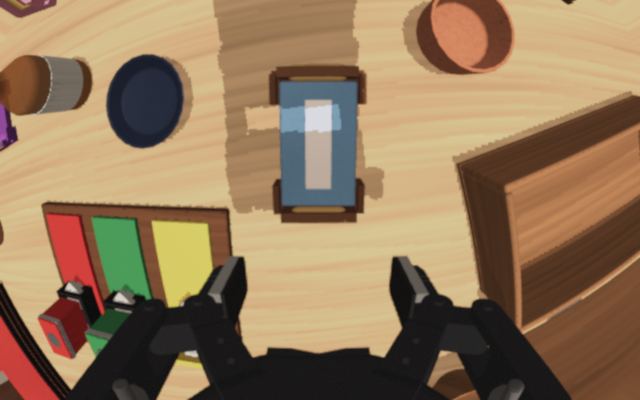

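The tile is seated level: top z 0.025, 1 mm off centre, yaw within 0.3°. Retreating for a final check of everything.

Call:
{"method": "drive_tool", "body": {"rows": [{"travel": [2, 2, -4], "delta_rot": [0, 0, 0]}, {"travel": [5, 5, -7], "delta_rot": [0, 0, 0]}, {"travel": [8, 9, -9], "delta_rot": [0, 0, 0]}, {"travel": [10, 12, -10], "delta_rot": [0, 0, 0]}, {"travel": [12, 16, -10], "delta_rot": [0, 0, 0]}]}}

```text
time: 28.3
ee_pos: [0.4013, 0.1305, 0.2357]
tool_rot: [0.069, 0.998, -0.0, 0.0]
force: [0.7, 0.8, -0.1]
grip_width: 0.0726
```

Call:
{"method": "drive_tool", "body": {"rows": [{"travel": [2, 4, 0], "delta_rot": [0, 0, 0]}, {"travel": [4, 8, 0], "delta_rot": [0, 0, 0]}, {"travel": [5, 11, 0], "delta_rot": [0, 0, 0]}, {"travel": [5, 11, 0], "delta_rot": [0, 0, 0]}]}}

```text
time: 28.63
ee_pos: [0.366, 0.2497, 0.2336]
tool_rot: [0.066, 0.998, -0.001, -0.001]
force: [0.1, -0.0, -0.6]
grip_width: 0.0723
```

```bash
python3 chk.py 23.png; python3 - <<'E'
from h import *
p=arm.camera("side"); C=cloud(p); a=np.radians(CY)
P=C.reshape(-1,3)-HINGE; u=P@[np.cos(a),np.sin(a),0]; v=P@[-np.sin(a),np.cos(a),0]; w=P[:,2]
m=(np.abs(v)<.13)&(w>.03)&(w<.14)&(u>-.05)&(u<.08)
A=np.c_[w[m],np.ones(m.sum())]; k=np.linalg.lstsq(A,u[m],rcond=None)[0]; print("lid angle",np.pi/2+np.arctan(k[0]),m.sum(),np.abs(A@k-u[m]).mean())
p=arm.camera("top"); C=cloud(p)
for n in ["rice_bowl","soup_bowl","sauce_dish","teacup","soy_bottle","pickle_jar","tea_caddy"]:
    print(n,[(round(k["score"],2),np.round(k["point"],0).tolist()) for k in arm.place_of(p,n)[:1]])
E
```

```text
side red 144 along -25.5 25.7 across -19.7 16.6 0.0898
side green 111 along -25.3 25.8 across -18.2 16.9 0.0896
side tile 243 [445.  -16.9] [65.2 93.8] -5.5 0.0232
top red 216 along -26.5 25.6 across -16.4 17.7 0.09
top green 180 along -26.5 24.2 across -15.5 17.7 0.0898
top tile 383 [443.  -13.8] [57.8 91.1] -7.7 0.0236
lid angle 1.9033340503203782 1411 0.0020610758079478834
rice_bowl [(0.36, [173.0, 378.0])]
soup_bowl [(0.8, [116.0, 251.0])]
sauce_dish [(0.88, [248.0, 349.0])]
teacup [(0.64, [251.0, 261.0])]
soy_bottle [(0.66, [261.0, 378.0])]
pickle_jar [(0.6, [134.0, 189.0])]
tea_caddy [(0.72, [217.0, 468.0])]
```

View pics/s_23.png

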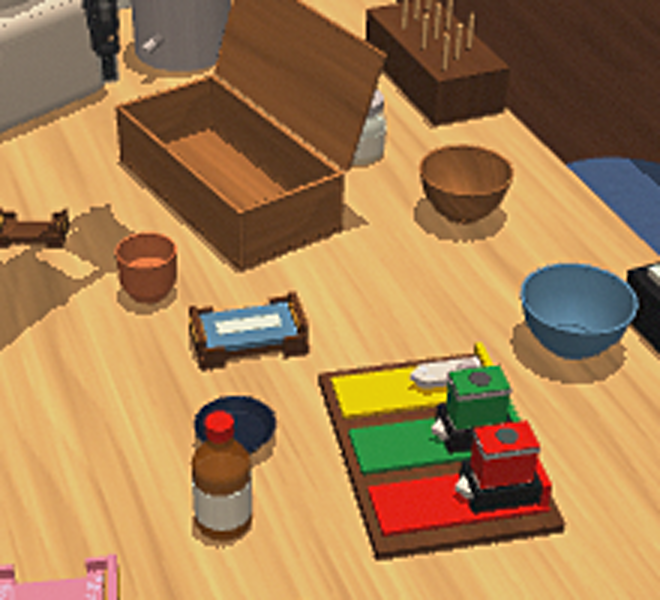

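View pics/t_23.png

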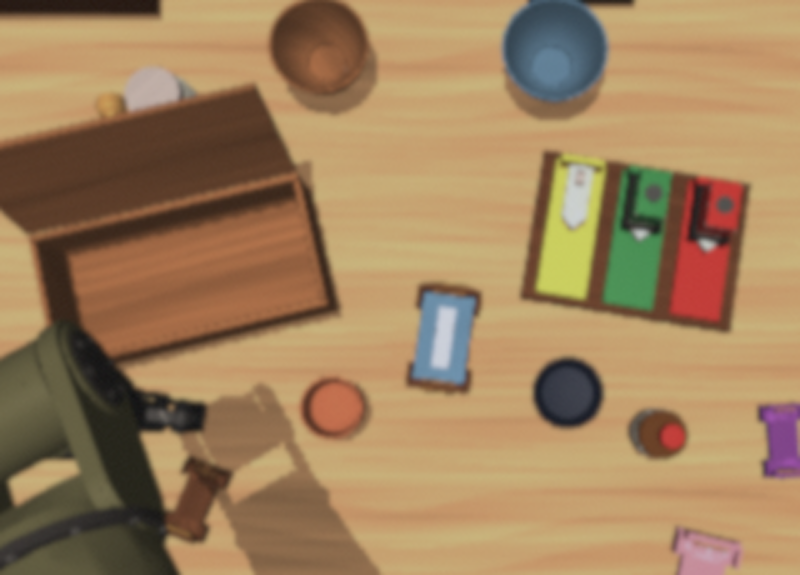

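Everything is in place: lid fitted at 1.90 rad, tins within about 1 mm of home, tile seated, bystanders where they were, gripper in free air. Handing in.

```bash
python3 -c "
from h import *
print(arm.hand_in())"
```

```text
the job is handed in; nothing more can be done
None
```

I opened the chest lid onto its stop, slid both tins home on their rails, pressed the tile into its holder, and handed the job in at about 29 s of the 210 s allowed. No verdict was reported.

- **Lid:** I lifted it by the knob and then pushed it from the front until it met the stop. The last side-camera fit put it at 1.90 rad. My first grip on the knob was off-centre because joint 4 reached its limit, so I released it and gripped again at a smaller tilt.
- **Tins:** Only the red and green tins were in the chest; there was no yellow one. Both were pushed to firm contact (26 N and 33 N) and measured within about 1 mm of home along the rail.
- **Tile:** It went into the larger brown holder, and pressing met 23 N on the holder's floor. It measured level, about 1 mm off centre, with its top at z = 0.025 m.
- **Bystanders:** The last pictures show them all where they started. The network's guess for the rice bowl was wrong (score 0.36, at the rails), but both fixed-camera pictures show the bowl unmoved.
- **Not confirmed:** No reading caught the tile clicking past the brass bars. I judged it seated from its height and the floor contact.

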